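# Push the descaled spout back into the drinking-water tap

## Task

Take the descaled steel spout out of the bamboo draining stand and push it, arm out over the drip tray's grille, straight down into the push-fit fitting on top of the drinking-water tap until it is fully home and locked, without forcing it. Then give it a steady upward tug to check the lock, so that the blue collar is drawn out to its stop, and let go; leave everything else on the counter as it is.

Things in the scene. Friction and masses are not known exactly. Their poses are not given: they have to be found in the camera images.
- spout_hub (a point): Centre of the hub of the loose steel spout (about 220 g): a square block 26 x 26 mm in plan, 42 mm high. z up along the stem; the arm points to -x, so the flat sides to grip face +y and -y. The arm (22 wide, 14 high, underside 5 mm above this point) reaches out to 127 mm. A round flange, 32 mm wide, 4 mm thick, is under the hub, its underside 25 mm below this point; at the start it rests on the stand.
- spout_tip (a point): Bottom end of the spout's round steel stem, on its axis, 77 mm below spout_hub; same axes. The stem is 18 mm across and 52 mm long below the flange, has two black O-rings and a locking groove, and its last 7 mm taper to 11 mm across. At the start it hangs upright in a 22 mm hole in the middle of the bamboo draining stand, whose deck is 75 mm above the counter.
- spout_mouth (a point): Outlet at the spout's far end, 115 mm from the stem's axis along the spout's -x and 14 mm below spout_hub's height. Nozzle 18 mm across.
- fitting_mouth (a point): Where the open top of the push-fit fitting on the tap's column nominally lies, on the bore's axis, 135 mm above the counter. The fitting (white, 40 mm across) with its blue collar (34 mm across, 7 mm high, bore 20 mm) was screwed onto the column's thread by hand, so the real mouth is up to 9 mm higher or lower than this point; it is fixed firmly. z up along the bore, -x towards the drip tray.
- column_top (a point): Top of the tap's fixed steel column (45 mm across), on its axis, 72 mm above the counter, where the brass thread for the fitting begins. Same axes as fitting_mouth. Inside the fitting, counted from the collar's real top: the stem's tip meets four spring jaws 24 mm down and must wedge them open with a push growing to 6 to 12 N at 31 mm; then it slides on lightly, the jaws snap into the groove at 40 mm, and at 43 mm it is home on a rigid stop.
- grille (a point): Centre of the drip tray's square grille (128 mm), 20 mm above the counter and 115 mm in front of the column's axis, along the tap's -x. Same axes as fitting_mouth.
- collar (a joint): How far the blue collar is drawn out of the fitting: 0 m down, as at the start, to 0.003 m at its upper stop. It slides stiffly (about 9 N) and stays where it is left. A locked spout that is pulled up takes up 3 mm of play, then draws the collar out with it to its stop, and comes no farther. The plastic cracks if the stem is pressed on its stop with over 25 N or the spout tugged or wrenched with over 40 N.
- spatula_mid (a point): Middle of the teal silicone spatula, 260 mm long, lying on the chopping board: leave it alone.
- turner_mid (a point): Middle of the steel dosa turner, 300 mm long, lying on the chopping board: leave it alone.
- ramekin_mid (a point): Centre of the white ceramic ramekin, 80 mm wide, 42 mm high, on the chopping board: leave it alone.
- tumbler_mid (a point): Centre of the steel tumbler, 75 mm wide, 95 mm high, standing on the chopping board: leave it alone.

How it is judged:
By the outcome, as a careful person would: the job done as asked, in the order asked, and still so for the second after the job is handed in, with the robot touching nothing.
It also fails if it takes over 51 s, if anything falls off the work surface, if the arm or the gripper's body presses on something with over 40 N, if the wrist force passes 120 N, or if a joint passes its speed limit or range.

## Robot

A 6-joint arm with a two-finger parallel gripper is mounted at the origin on the work surface. World frame = base frame: x ahead of the robot, y to its left, z up, the work surface at z = 0. Lengths are in m, angles in rad, forces in N, time in s.
With the tool pointing down it reaches from about 0.375 to 0.9 m from the base axis. Payload 3.1 kg.
Tool frame: the origin (TCP) lies on the centre line of the jaws, within the pads' length; the fingertips stand 25 mm ahead of it and the grasp point (between the pads) lies 6 mm ahead of it (manip.tips_ahead is the distance from the TCP to the fingertips, in m); z points along the fingers, y is the direction in which the jaws open and shut (so a half turn about z gives the same grasp; the last joint's range is limited). The gripper opens to 85 mm and grips with 20 to 120 N. Pads are 22 mm wide; open, the fingers measure 114 mm over their backs; the gripper's body (76 mm by 85 mm) begins 54 mm behind the grasp point. The pads swing forward as they close: fully open they stand 13 mm farther back than shut.
Start: joints at [-1.417, 0.527, 1.433, -0, 1.181, -0.178], TCP at [0.204, -0.591, 0.22] pointing down, gripper open.
Joint ranges: [-3.08, 3.08], [-0.75, 2.2], [0.22, 2.44], [-1.43, 4.57], [0, 2.65], [-2.85, 2.85]. Speed limits (rad/s): [2.79, 2.79, 3.14, 3.14, 3.14, 3.14].

## Interface

Orientations are given as a unit quaternion [x, y, z, w].
In Python, from station import manip gives the robot as it stands.
- The arm moves only by the tool play_rows, never from a script. Its argument "steps" is a list that holds one entry, the list of rows, each a list of 6 numbers: the shift along the tool's x, y, z in m, then the turn, a rotation vector about the tool's x, y, z in degrees. In form: [[[x, y, z, rx, ry, rz], ...]]. A call has 1 to 10 rows; each row shifts and turns the commanded pose from where the row before left it, along the tool's axes as they then stand; what a row does not reach is not made up. A row lasts 1/8 s, in which the tool goes at most 62.5 mm and 10.7 degrees, less where a joint would pass 70% of its speed; a pose out of reach is approached as far as the arm can. A call is refused whole if a number of a shift passes 0.0625 or a number of a turn 10.7, either way. A call with a gripper value outside its range is refused whole. "fingers" is the opening, from 0 (shut) to 1 (fully open), set as the call begins (left out, the last holds). The fingers move at their own pace and stop on an object; "squeeze" is the grip in N (left out, the last holds). Time passes only in rows, so rows that do not move let the fingers close. It gives the time, the measured TCP pose, the force and the opening at its end, in the units of the state.
- manip.sense(): the state, without advancing time (a new reading comes with each control period).
- manip.snapshot(name): name is "scene" or "top"; returns a dict with "img" (420x560x3 uint8, red, green, blue), "K" (3x3 intrinsics, pixels), "world_from_camera" (4x4, takes a point from camera to world coordinates). Camera axes: x right, y down, z forward; pixel columns grow to the right and rows downward; lengths in m; the calibration is good to about 2 mm. A picture is of the moment at which its call begins. There is no depth.
- manip.sign_off(): hands the job in, once; it reports no verdict.
Trained networks look in a picture, given as the dict that the camera call returned (one of the last four; its "shot" number tells which), for a name from the list of things; names that differ only in an ending like _2 or _b are one class to them, and where a whole thing is asked for, a point or a joint stands for the part that bears it (a point fixed in the world has none). Each returns a list of dicts, best first, with "score" (0 to 1); they miss things now and then, are a little off and sometimes report something else, mostly with a low value. They report only what shows in the picture. A call takes as long as a camera call.
- manip.regions_of(label, picture): "pixels" (420x560 bool, what is visible of it) and "rect" ([left, top, right, bottom] in pixels, round what is visible of it).
- manip.pinpoint(label, picture): "point" ([column, row] in pixels: a listed point, or the origin of a listed thing).
The state is a dict: "t": time; "q": joint angles; "qd": joint speeds; "tau": joint torques, N m; "tcp_pos": TCP position; "tool_rot": TCP orientation; "force": force on the tool from outside, world axes, zero at the start; "ft_torque": the same for the moment, N m; "finger_gap": opening from 0.0 (shut) to 1.0 (fully open).
Only numpy, scipy, OpenCV 4.12 (cv2) and the standard library are available. Lean on these libraries where they do the work, as an engineer would, in place of code of your own. Each camera call takes 0.05 s, during which the arm holds its last target.

## Working session

There is one attempt and no reset: what is moved stays moved. The work goes in short steps, Python scripts to look and compute and a tool call to move; the robot and the scene stay as the last step left them, time stands still between calls to the robot, and variables do not carry over. Pictures are saved under pics/ and viewed, and the job is handed in when it is done.

Besides the shell and the picture viewer there is one more tool, called after "Emit:" by a JSON object that holds its "op" and its "data". play_rows: Moves the arm, as the interface text tells. Its arguments: {"type":"object","properties":{"steps":{"type":"array"},"fingers":{"type":"number"},"squeeze":{"type":"number"}},"required":["steps"]}

```bash
ls; mkdir -p pics; cat > h.py <<'E'
import numpy as np, cv2
from station import manip
def ray(s,p):
    K=np.array(s["K"]);T=np.array(s["world_from_camera"])
    d=T[:3,:3]@np.linalg.solve(K,np.array([p[0],p[1],1.0]));return T[:3,3],d/np.linalg.norm(d)
def atz(s,p,z):
    o,d=ray(s,p);return o+d*(z-o[2])/d[2]
def proj(s,X):
    K=np.array(s["K"]);T=np.array(s["world_from_camera"])
    c=T[:3,:3].T@(np.array(X)-T[:3,3]);u=K@c;return u[:2]/u[2]
def tri(s1,p1,s2,p2):
    o1,d1=ray(s1,p1);o2,d2=ray(s2,p2)
    A=np.stack([d1,-d2],1);k=np.linalg.lstsq(A,o2-o1,rcond=None)[0]
    a=o1+k[0]*d1;b=o2+k[1]*d2;return (a+b)/2,np.linalg.norm(a-b)
def save(s,n,crop=None,f=1):
    im=s["img"][...,::-1]
    if crop: im=im[crop[1]:crop[3],crop[0]:crop[2]]
    cv2.imwrite("pics/"+n,cv2.resize(im,None,fx=f,fy=f,interpolation=cv2.INTER_CUBIC))
E
python3 - <<'E'
from h import *
a=manip.snapshot("scene");b=manip.snapshot("top")
save(a,"s0.png",f=1.4);save(b,"t0.png",f=1.4)
Z=dict(spout_hub=.1,spout_tip=.023,spout_mouth=.086,fitting_mouth=.135,column_top=.072,grille=.02)
for n in Z:
    P=[manip.pinpoint(n,s)[:2] for s in(a,b)]
    for p in P: print(n,[(np.round(q["point"],1),round(q["score"],2)) for q in p])
    if P[0] and P[1]:
        X,e=tri(a,P[0][0]["point"],b,P[1][0]["point"]);print(X.round(4),round(e,4),'z',Z[n],[atz(s,p[0]["point"],Z[n]).round(4) for s,p in zip((a,b),P)])
for s in (a,b): print(np.array(s["world_from_camera"]).round(3),s["K"])
print(manip.sense())
E
```

```text
pics
spout_hub [(array([212.3, 145.6]), 0.59)]
spout_hub [(array([401.6, 182.7]), 0.74), (array([125.8, 197.9]), 0.32)]
[ 0.5635 -0.2961  0.1042] 0.003 z 0.1 [array([ 0.5632, -0.3006,  0.1   ]), array([ 0.563 , -0.2963,  0.1   ])]
spout_tip []
spout_tip []
spout_mouth [(array([239.6, 127.1]), 0.68)]
spout_mouth [(array([415.9, 233.7]), 0.8)]
[ 0.4545 -0.3342  0.0703] 0.0016 z 0.086 [array([ 0.4609, -0.3229,  0.086 ]), array([ 0.4534, -0.3283,  0.086 ])]
fitting_mouth []
fitting_mouth [(array([118.3, 194.1]), 0.76)]
column_top [(array([357.2, 313.9]), 0.84)]
column_top [(array([125.3, 196.6]), 0.68)]
[0.5369 0.2973 0.0868] 0.0011 z 0.072 [array([0.5329, 0.2947, 0.072 ]), array([0.5383, 0.3021, 0.072 ])]
grille [(array([379.2, 285.4]), 0.94)]
grille [(array([152.5, 248.3]), 0.58)]
[0.4239 0.2591 0.0095] 0.0067 z 0.02 [array([0.4254, 0.263 , 0.02  ]), array([0.4262, 0.2541, 0.02  ])]
[[-0.813  0.507 -0.287  0.839]
 [ 0.582  0.709 -0.398  0.447]
 [ 0.002 -0.491 -0.871  1.096]
 [ 0.     0.     0.     1.   ]] [[448.32858592   0.         288.88203518]
 [  0.         448.32858592 210.9812836
[... 341 characters left out ...]
        1.        ]]
{'t': 0.7, 'q': array([-1.41751297e+00,  5.27478818e-01,  1.43269458e+00, -5.29300722e-06,
        1.18143535e+00, -1.78496218e-01]), 'qd': array([-3.55213622e-04,  8.08178807e-05,  1.30795722e-03, -5.55742697e-05,
        7.69589740e-04,  1.33288936e-03]), 'tau': array([-2.32772409e-04, -4.42170739e+01, -1.78385282e+01, -3.25406818e-04,
        7.06007759e-04, -8.71147154e-08]), 'tcp_pos': array([ 0.20360284, -0.59087555,  0.21952515]), 'tool_rot': array([ 9.86271650e-01,  1.65130958e-01, -2.34675621e-06, -8.07861447e-06]), 'force': array([0.0864129 , 0.34799256, 0.33201278]), 'ft_torque': array([ 0.06232345,  0.02003389, -0.00526907]), 'finger_gap': 0.9984261204640945}
```

View pics/s0.png

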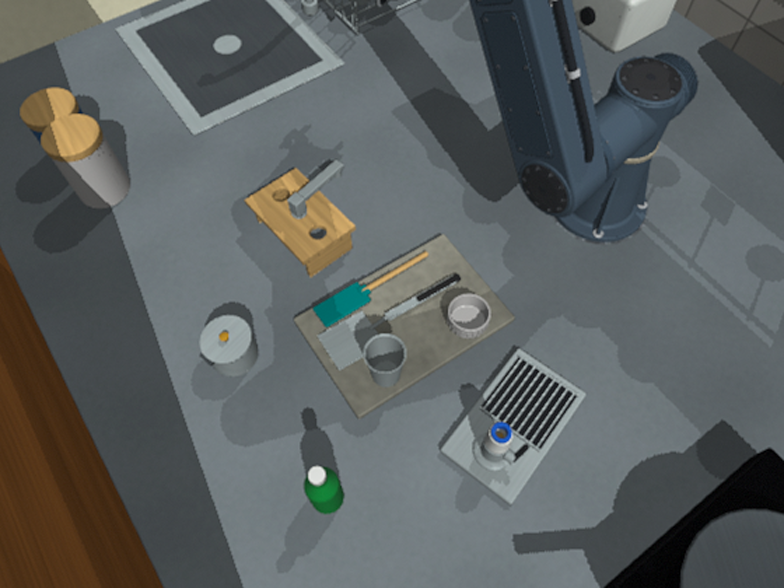

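View pics/t0.png

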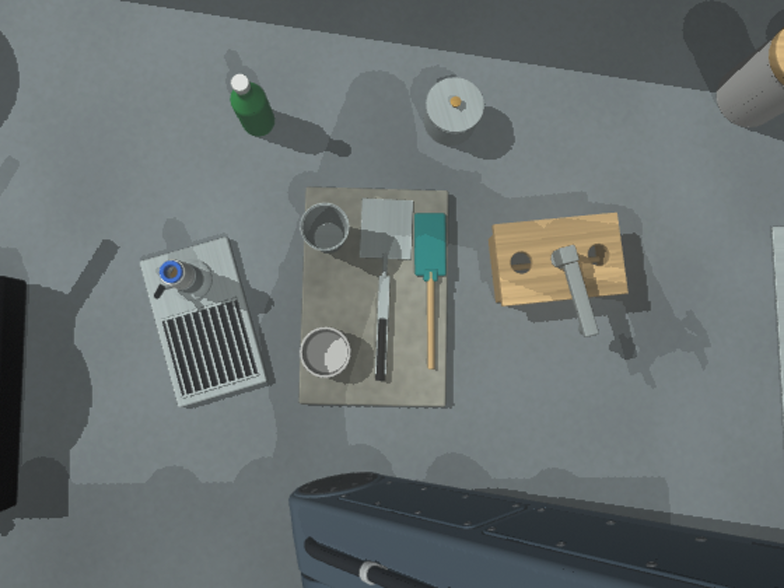

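```bash
python3 - <<'E'
from h import *
a=manip.snapshot("scene");b=manip.snapshot("top")
save(a,"s1.png",(180,80,300,180),6);save(b,"t1.png",(360,150,460,260),5)
save(a,"s2.png",(310,240,430,340),6);save(b,"t2.png",(80,150,200,290),4)
E
```

```text
(no output)
```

View pics/s1.png

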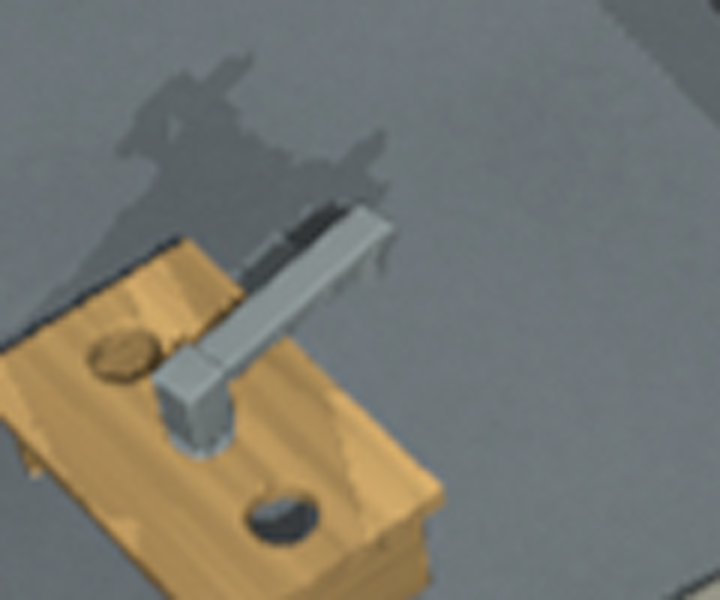

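View pics/t1.png

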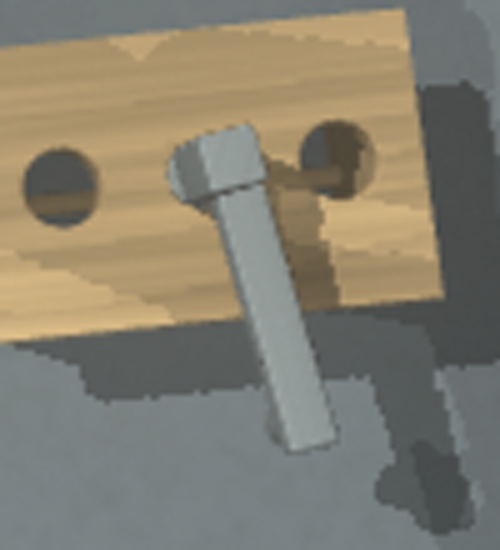

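View pics/s2.png

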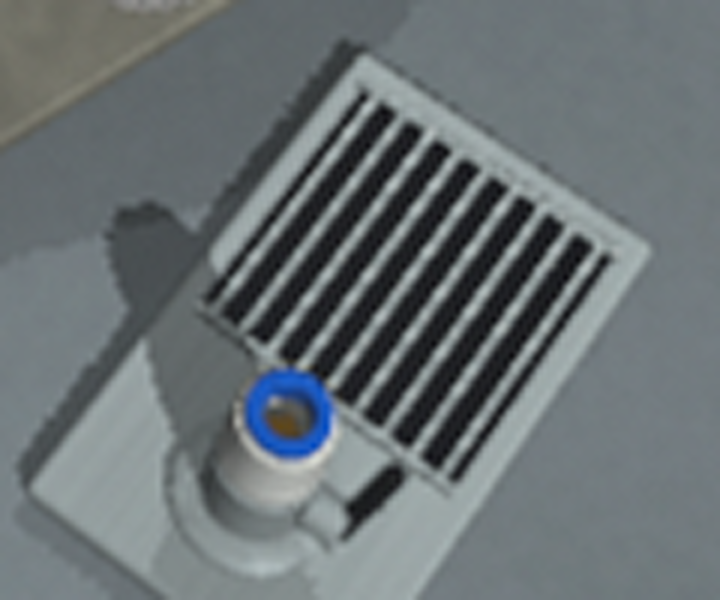

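View pics/t2.png

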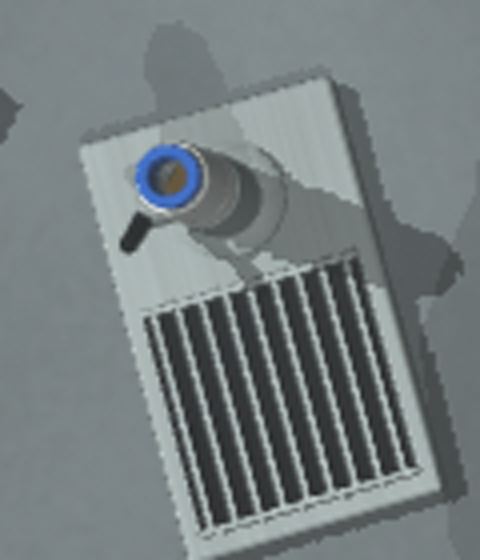

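The scene view shows the spout in the middle hole of the stand (hub near 212,146) with its arm towards the robot. The blue collar is at about (358,308) in the scene view and (122,194) in the top view. Next I'll measure these precisely.

```bash
cat > m.py <<'E'
from h import *
from scipy.optimize import least_squares
a=manip.snapshot("scene");b=manip.snapshot("top")
# collar: fit annulus ellipse
P=[]
for s,nm in((a,'a'),(b,'b')):
    hsv=cv2.cvtColor(np.ascontiguousarray(s["img"]),cv2.COLOR_RGB2HSV)
    m=((hsv[...,0]>105)&(hsv[...,0]<125)&(hsv[...,1]>150)).astype(np.uint8)
    n,l,st,c=cv2.connectedComponentsWithStats(m)
    i=min((j for j in range(1,n) if st[j,4]>40),key=lambda j:np.hypot(*(c[j]-((358,308) if nm=='a' else (122,194)))))
    mm=(l==i).astype(np.uint8)
    cs,_=cv2.findContours(mm,cv2.RETR_EXTERNAL,cv2.CHAIN_APPROX_NONE)
    hull=cv2.convexHull(cs[0]);print(nm,st[i],c[i],cv2.fitEllipse(cs[0]))
    # hole
    cs2,h=cv2.findContours(mm,cv2.RETR_CCOMP,cv2.CHAIN_APPROX_NONE)
    hol=[k for k in range(len(cs2)) if h[0][k][3]>=0]
    print([cv2.fitEllipse(cs2[k])for k in hol if len(cs2[k])>5])
    P.append(c[i])
X,e=tri(a,P[0],b,P[1]);print('collar',X,e)
for z in(.126,.135,.144):print(z,atz(a,P[0],z),atz(b,P[1],z))
# hub corners in top
f=lambda x,y:(360+x/5,150+y/5)
C=[f(202,135),f(250,123),f(266,184),f(213,197)]
W=[atz(b,p,.121) for p in C];print('hub top',np.round(W,4),np.mean(W,0))
E=[atz(b,f(*p),.119) for p in((290,453),(338,438))];print(np.round(E,4),np.mean(E,0))
d=np.mean(W,0)-np.mean(E,0);print('len',np.hypot(*d[:2]),'yaw',np.degrees(np.arctan2(d[1],d[0])))
g=lambda x,y:(180+x/6,80+y/6)
W=[atz(a,g(*p),.121) for p in((153,377),(190,343),(229,375),(192,408))];print('hub top',np.round(W,4),np.mean(W,0))
E=[atz(a,g(*p),.119) for p in((355,204),(396,232))];print(np.round(E,4),np.mean(E,0))
d=np.mean(W,0)-np.mean(E,0);print('len',np.hypot(*d[:2]),'yaw',np.degrees(np.arctan2(d[1],d[0])))
# tray outline grille corners top
k=lambda x,y:(80+x/4,150+y/4)
G=[atz(b,k(*p),.02) for p in((146,315),(355,258),(420,467),(203,533))];print('grille top',np.round(G,3),np.mean(G,0))
for i,j in((0,3),(1,2)):
    d=G[i]-G[j];print(np.hypot(*d[:2]),np.degrees(np.arctan2(d[1],d[0])))
k=lambda x,y:(310+x/6,240+y/6)
G=[atz(a,k(*p),.02) for p in((205,305),(455,487),(610,255),(368,92))];print('grille scene',np.round(G,3),np.mean(G,0))
for i,j in((0,3),(1,2)):
    d=G[i]-G[j];print(np.hypot(*d[:2]),np.degrees(np.arctan2(d[1],d[0])))
E
python3 m.py
```

```text
a [351 301  14  15 116] [357.81896552 308.04310345] ((357.7341613769531, 308.3147277832031), (13.334892272949219, 13.973926544189453), 155.71817016601562)
[((357.591552734375, 308.9513244628906), (8.209864616394043, 9.585752487182617), 108.84007263183594)]
b [114 187  16  15  98] [121.42857143 193.74489796] ((121.43214416503906, 193.7410125732422), (14.159563064575195, 14.480828285217285), 97.23694610595703)
[((121.45868682861328, 193.64874267578125), (11.055641174316406, 11.348662376403809), 84.00225067138672)]
collar [0.53847067 0.29368989 0.124567  ] 0.0015498548885614107
0.126 [0.53950594 0.29340846 0.126     ] [0.53773571 0.2937952  0.126     ]
0.135 [0.54228791 0.29483728 0.135     ] [0.53658969 0.29099067 0.135     ]
0.144 [0.54506987 0.29626611 0.144     ] [0.53544367 0.28818614 0.144     ]
hub top [[ 0.572  -0.2876  0.121 ]
 [ 0.5771 -0.3083  0.121 ]
 [ 0.551  -0.3142  0.121 ]
 [ 0.5456 -0.2915  0.121 ]] [ 0.56143559 -0.30038957  0.121     ]
[[ 0.4377 -0.3212  0.119 ]
 [ 0.4439 -0.3417  0.119 ]] [ 0.44080754 -0.33144479  0.119     ]
len 0.12456145011834684 yaw 14.437069155026462
hub top [[ 0.5793 -0.3037  0.121 ]
 [ 0.5556 -0.3108  0.121 ]
 [ 0.5506 -0.2846  0.121 ]
 [ 0.5739 -0.2783  0.121 ]] [ 0.56483643 -0.29434681  0.121     ]
[[ 0.4485 -0.3388  0.119 ]
 [ 0.442  -0.313   0.119 ]] [ 0.44526372 -0.32588996  0.119     ]
len 0.12366326326521304 yaw 14.777905284542392
grille top [[0.471 0.336 0.02 ]
 [0.503 0.219 0.02 ]
 [0.384 0.18  0.02 ]
 [0.348 0.301 0.02 ]] [0.42658826 0.25905922 0.02      ]
0.12777560739170082 15.764019924714507
0.12498253133644929 17.82009153048183
grille scene [[0.506 0.223 0.02 ]
 [0.473 0.341 0.02 ]
 [0.354 0.305 0.02 ]
 [0.388 0.189 0.02 ]] [0.42992558 0.26442455 0.02      ]
0.12341212830108829 15.94546930249442
0.12433113400953161 16.841025322628102
```

```bash
cat >> h.py <<'E'
from scipy.spatial.transform import Rotation as R
def go(X,yaw):
    s=manip.sense();r=R.from_quat(s["tool_rot"]);M=r.as_matrix()
    print('t',round(s["t"],2),'pos',s["tcp_pos"].round(4),'yaw',np.degrees(np.arctan2(M[1,0],M[0,0])).round(2),'zaxis',M[:,2].round(4),'F',s["force"].round(2),'gap',round(s["finger_gap"],3))
    c,w=np.cos(np.radians(yaw)),np.sin(np.radians(yaw))
    D=np.array([[c,w,0],[w,-c,0],[0,0,-1]]).T
    D=np.stack([[c,w,0],[w,-c,0],[0,0,-1]],1)
    print('shift(tool mm)',(M.T@(np.array(X)-s["tcp_pos"])*1e3).round(2),'turn',np.degrees(R.from_matrix(M.T@D).as_rotvec()).round(2))
E
python3 -c "
from h import *
go((.563,-.2973,.20),14.6)"
```

```text
t 0.9 pos [ 0.2036 -0.5909  0.2195] yaw 19.01 zaxis [-0.  0. -1.] F [ 0.17 -0.99  0.51] gap 1.0
shift(tool mm) [ 435.43 -160.49   19.53] turn [-0.    0.    4.41]
```

Emit:
{"op": "play_rows", "data": {"steps": [[[0.0435, -0.016, 0.002, 0, 0, 0], [0.0435, -0.016, 0.002, 0, 0, 0], [0.0435, -0.016, 0.002, 0, 0, 0], [0.0435, -0.016, 0.002, 0, 0, 0], [0.0435, -0.016, 0.002, 0, 0, 0], [0.0435, -0.016, 0.002, 0, 0, 0], [0.0435, -0.016, 0.002, 0, 0, 0], [0.0435, -0.016, 0.002, 0, 0, 0], [0.0435, -0.016, 0.002, 0, 0, 0], [0.0435, -0.016, 0.002, 0, 0, 4.4]]], "fingers": 1}}

```text
t: 2.15
tcp_pos: [0.5639, -0.2969, 0.1995]
tool_rot: [0.992, 0.126, 0.0, 0.0]
force: [0.5, -0.5, 0.0]
finger_gap: 0.999
```

```bash
python3 -c "
from h import *
go((.563,-.2973,.135),14.6)
a=manip.snapshot('scene');b=manip.snapshot('top')
save(a,'s3.png',(160,60,310,180),5);save(b,'t3.png',(340,110,480,260),4)
go((.563,-.2973,.135),14.6)
"
```

```text
t 2.15 pos [ 0.5639 -0.2969  0.1995] yaw 14.49 zaxis [ 2.e-04 -2.e-04 -1.e+00] F [ 0.53 -0.53  0.04] gap 0.999
shift(tool mm) [-1.    0.13 64.54] turn [ 0.02 -0.01 -0.11]
t 2.25 pos [ 0.5659 -0.2945  0.1993] yaw 14.86 zaxis [ 1.7e-03  9.0e-04 -1.0e+00] F [-1.23 -0.68  0.09] gap 0.998
shift(tool mm) [-3.66  1.99 64.28] turn [-0.03 -0.11  0.26]
```

View pics/s3.png

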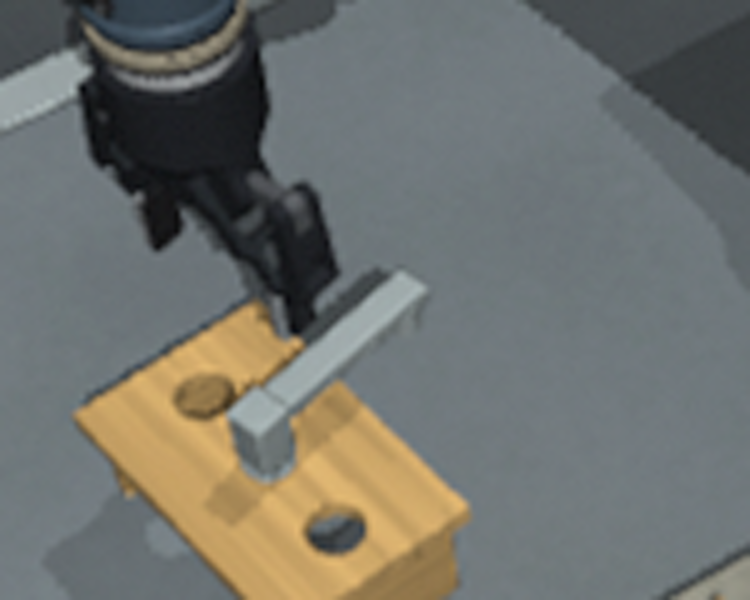

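View pics/t3.png

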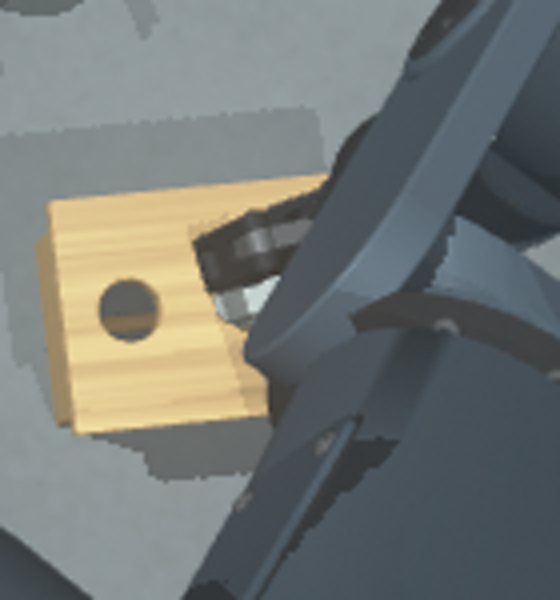

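The scene view shows the open jaws above the hub, and nothing else is near them. I'll go down, checking position on the way.

Emit:
{"op": "play_rows", "data": {"steps": [[[0, 0, 0.02, 0, 0, 0], [0, 0, 0.02, 0, 0, 0], [0, 0, 0.015, 0, 0, 0], [0, 0, 0.005, 0, 0, 0], [0, 0, 0, 0, 0, 0]]]}}

```text
t: 2.88
tcp_pos: [0.5626, -0.2982, 0.1395]
tool_rot: [0.992, 0.127, -0.0, -0.0]
force: [0.4, 0.1, 0.1]
finger_gap: 0.999
```

```bash
python3 -c "
from h import *
go((.563,-.2973,.110),14.6)
a=manip.snapshot('scene')
save(a,'s4.png',(160,60,310,180),5)
go((.563,-.2973,.110),14.6)
P=(.563,-.2973);u=np.array([np.cos(np.radians(14.6)),np.sin(np.radians(14.6))]);v=np.array([-u[1],u[0]])
for i in(-1,1):
  for j in(-1,1): q=P+.013*(i*u+j*v); print((proj(a,[*q,.121])-(160,60))*5)
"
```

```text
t 2.88 pos [ 0.5626 -0.2982  0.1395] yaw 14.59 zaxis [-2.e-04  1.e-04 -1.e+00] F [0.37 0.13 0.06] gap 0.999
shift(tool mm) [ 0.61 -0.82 29.45] turn [-0.01  0.01 -0.01]
t 2.92 pos [ 0.563  -0.2984  0.14  ] yaw 14.6 zaxis [ 7.e-04 -6.e-04 -1.e+00] F [ 0.25  0.23 -0.02] gap 0.999
shift(tool mm) [ 0.27 -1.05 29.96] turn [ 0.04 -0.03  0.  ]
[259.06246014 381.50717515]
[293.03535961 405.57242024]
[225.49632275 410.36206841]
[259.51906321 434.81486645]
```

View pics/s4.png

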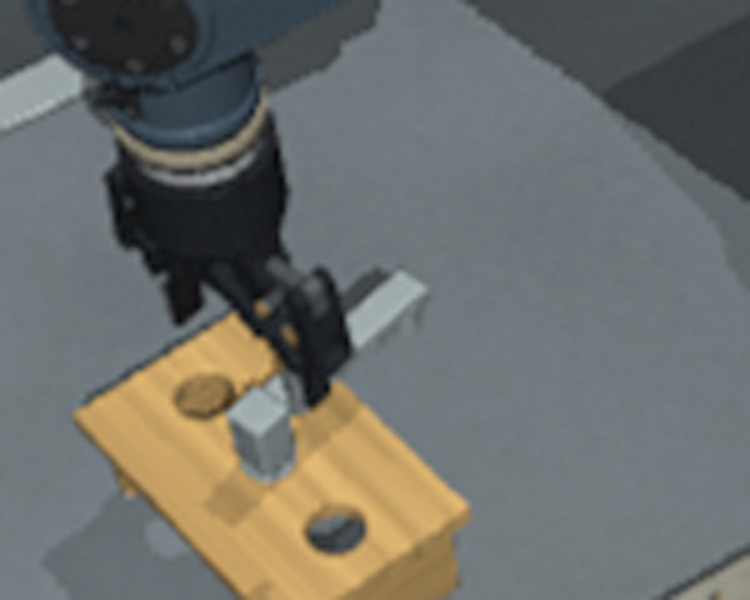

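The predicted hub corners match the picture within about 1 px. I'll lower to the grasp.

Emit:
{"op": "play_rows", "data": {"steps": [[[0, -0.001, 0.012, 0, 0, 0], [0, 0, 0.012, 0, 0, 0], [0, 0, 0.005, 0, 0, 0], [0, 0, 0, 0, 0, 0], [0, 0, 0, 0, 0, 0]]]}}

```text
t: 3.55
tcp_pos: [0.5627, -0.2971, 0.1107]
tool_rot: [0.992, 0.127, 0.0, 0.0]
force: [0.3, 0.0, 0.0]
finger_gap: 1.003
```

```bash
python3 -c "
from h import *
go((.563,-.2973,.110),14.6)
a=manip.snapshot('scene')
save(a,'s5.png',(160,60,310,180),5)
"
```

```text
t 3.55 pos [ 0.5627 -0.2971  0.1107] yaw 14.61 zaxis [ 4.e-04 -3.e-04 -1.e+00] F [0.34 0.02 0.04] gap 1.003
shift(tool mm) [0.21 0.24 0.66] turn [ 0.02 -0.02  0.01]
```

View pics/s5.png

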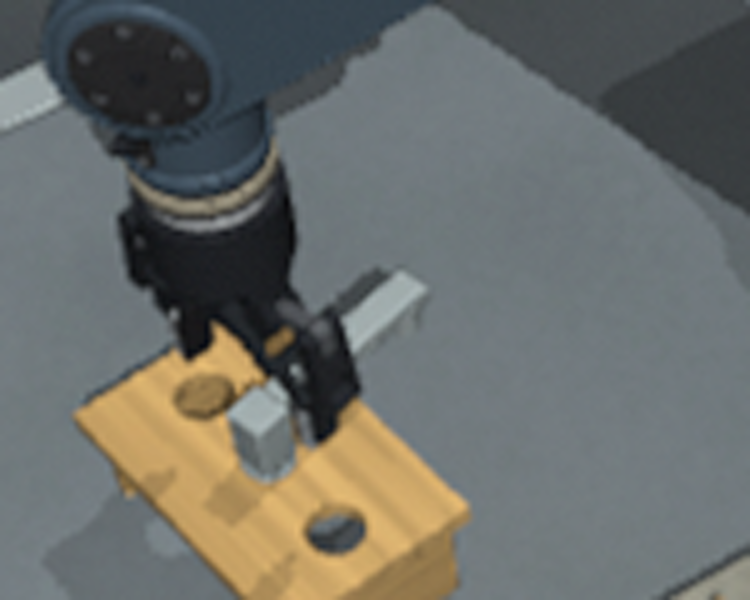

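```bash
python3 -c "
from h import *
a=manip.snapshot('scene')
P=np.array((.5627,-.2971));u=np.array([np.cos(np.radians(14.6)),np.sin(np.radians(14.6))]);v=np.array([-u[1],u[0]])
im=cv2.resize(a['img'][60:180,160:310,::-1],None,fx=5,fy=5,interpolation=cv2.INTER_CUBIC)
for z,c in((.086,(0,0,255)),(.098,(0,255,0))):
 for j in(-1,1):
  pts=[(proj(a,[*(P+u*.011*i+v*j*k),z])-(160,60))*5+2 for i,k in((-1,.0425),(1,.0425),(1,.057),(-1,.057))]
  cv2.polylines(im,[np.int32(pts)],True,c,1)
cv2.imwrite('pics/s6.png',im)
"
```

```text
(no output)
```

View pics/s6.png

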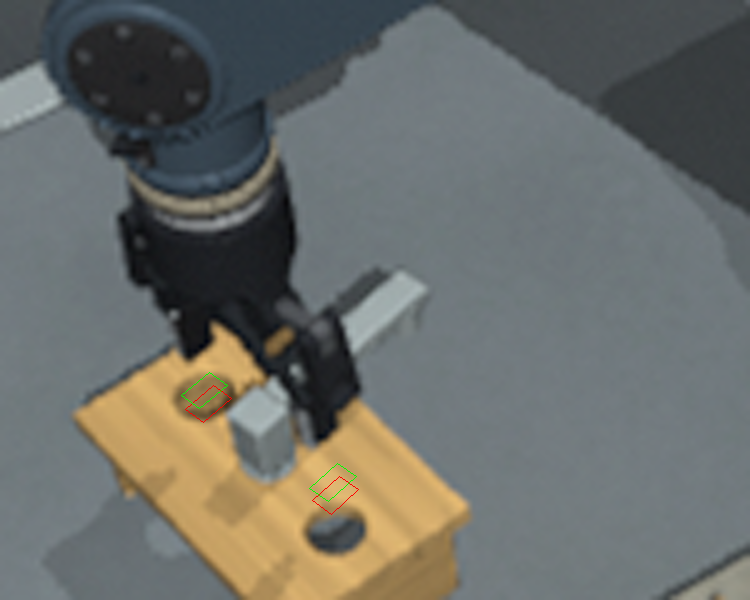

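The fingers appear about 9 px away from where my projection puts them, so I need to understand that before closing.

```bash
python3 -c "
from h import *
P=np.array((.5627,-.2971));u=np.array([np.cos(np.radians(14.6)),np.sin(np.radians(14.6))]);v=np.array([-u[1],u[0]])
o=[]
for n,(l,t,r,bb) in (('scene',(160,40,310,180)),('top',(340,110,480,250))):
 a=manip.snapshot(n)
 im=cv2.resize(a['img'][t:bb,l:r,::-1],None,fx=4,fy=4,interpolation=cv2.INTER_CUBIC)
 raw=im.copy()
 for z,c in((.086,(0,0,255)),(.098,(0,255,0)),(.13,(255,255,0))):
  for j in(-1,1):
   pts=[(proj(a,[*(P+u*.011*i+v*j*k),z])-(l,t))*4+2 for i,k in((-1,.0425),(1,.0425),(1,.057),(-1,.057))]
   cv2.polylines(im,[np.int32(pts)],True,c,1)
 cv2.imwrite('pics/%s7.png'%n,im);cv2.imwrite('pics/%s7r.png'%n,raw)
"
```

```text
(no output)
```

View pics/top7.png

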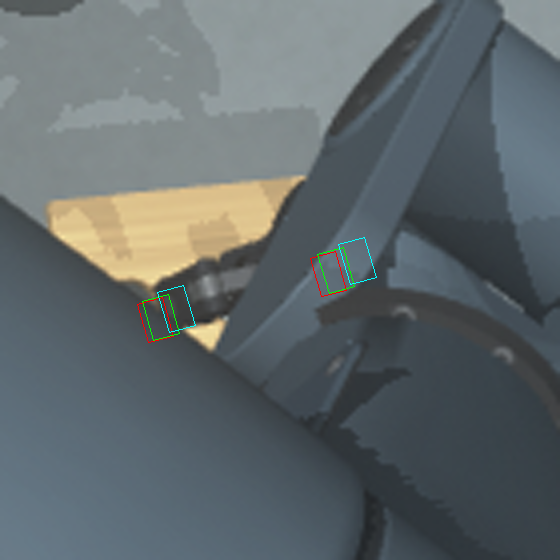

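View pics/scene7.png

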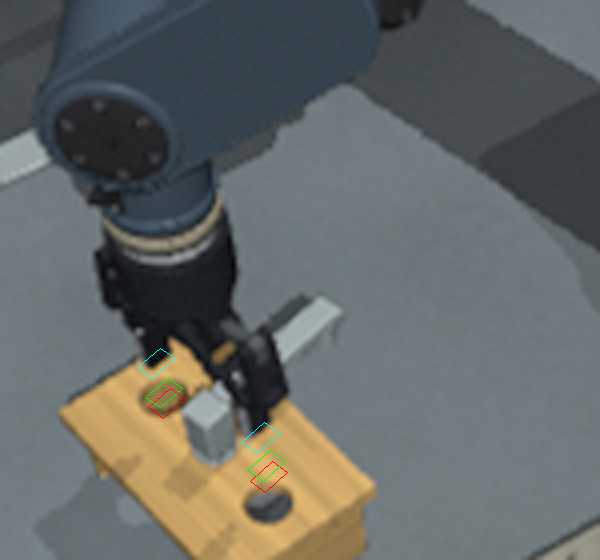

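```bash
python3 -c "
from h import *
print(manip.tips_ahead,[x for x in dir(manip) if x[0]!='_'])
a=manip.snapshot('scene');save(a,'s8.png',(180,105,240,155),12)
b=manip.snapshot('top');save(b,'t8.png',(360,150,420,200),12)"
```

```text
0.025 ['PlanningError', 'pinpoint', 'regions_of', 'sense', 'sign_off', 'snapshot', 'tips_ahead']
```

View pics/s8.png

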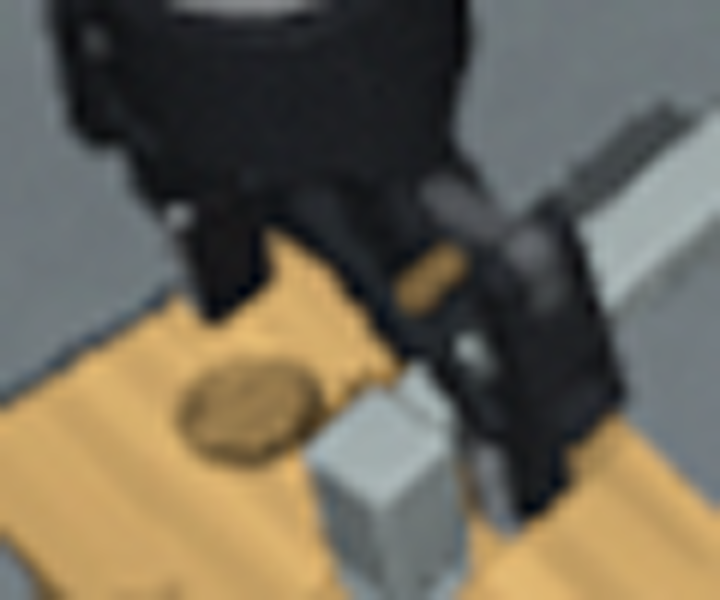

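View pics/t8.png

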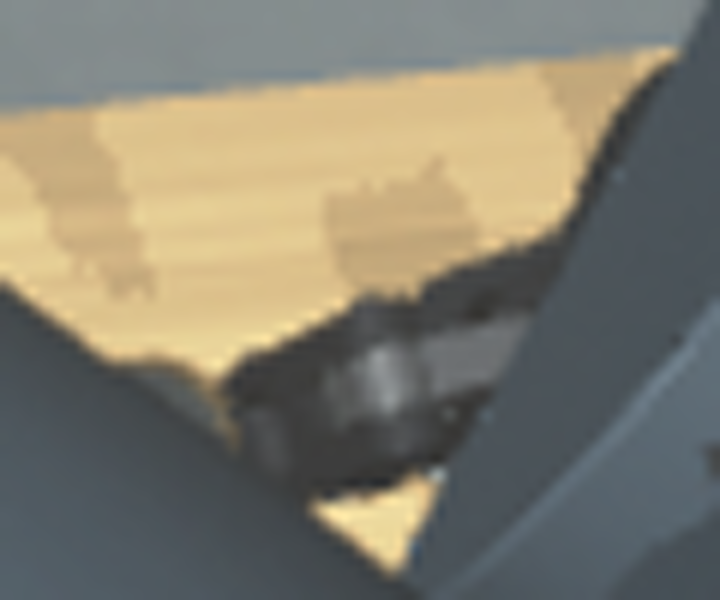

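```bash
python3 -c "
from h import *
from scipy.optimize import least_squares
a=manip.snapshot('scene')
P=np.array((.5627,-.2971));u=np.array([np.cos(np.radians(14.6)),np.sin(np.radians(14.6))]);v=np.array([-u[1],u[0]])
L=np.array((197.9,131.7));Rr=np.array((222.9,149.2))
def f(x):
  A,B,z=x
  return np.r_[proj(a,[*(P+u*A-v*B),z])-L,proj(a,[*(P+u*A+v*B),z])-Rr]
r=least_squares(f,[0,.05,.1],x_scale=.01);print(r.x,r.fun)
for z in(.085,.098,.11,.12,.13,.14):
  for p in(L,Rr):
    q=atz(a,p,z)[:2]-P;print(z,(q@u).round(4),(q@v).round(4))
print(proj(a,[.5627,-.2971,.1107]),proj(a,[.5627,-.2971,.3]))
"
```

```text
[0.00460969 0.0471595  0.13090735] [ 0.08016631 -0.11237185 -0.07824116  0.1096733 ]
0.085 -0.0164 -0.0802
0.085 -0.0173 0.0183
0.098 -0.0103 -0.0708
0.098 -0.0112 0.0265
0.11 -0.0047 -0.0622
0.11 -0.0056 0.034
0.12 -0.0001 -0.0549
0.12 -0.0009 0.0402
0.13 0.0046 -0.0477
0.13 0.0038 0.0465
0.14 0.0093 -0.0405
0.14 0.0085 0.0528
[212.54351048 143.93066735] [200.88873122  94.63052129]
```

```bash
python3 -c "
from h import *
a=manip.snapshot('scene')
P=np.array((.5627,-.2971));u=np.array([np.cos(np.radians(14.6)),np.sin(np.radians(14.6))]);v=np.array([-u[1],u[0]])
l,t,r,bb=165,75,265,160
im=cv2.resize(a['img'][t:bb,l:r,::-1],None,fx=8,fy=7,interpolation=cv2.INTER_CUBIC)
im=cv2.resize(a['img'][t:bb,l:r,::-1],None,fx=7,fy=7,interpolation=cv2.INTER_CUBIC)
for z,c in((.159,(0,0,255)),(.191,(0,255,0)),(.25,(255,255,0))):
   pts=[(proj(a,[*(P+u*i+v*k),z])-(l,t))*7+3 for i,k in((-.038,-.0425),(.038,-.0425),(.038,.0425),(-.038,.0425))]
   cv2.polylines(im,[np.int32(pts)],True,c,1)
# axis
for z in np.arange(.1,.4,.02):
   p=(proj(a,[*P,z])-(l,t))*7+3;cv2.circle(im,(int(p[0]),int(p[1])),2,(255,0,255),-1)
cv2.imwrite('pics/s9.png',im)
"
```

```text
(no output)
```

View pics/s9.png

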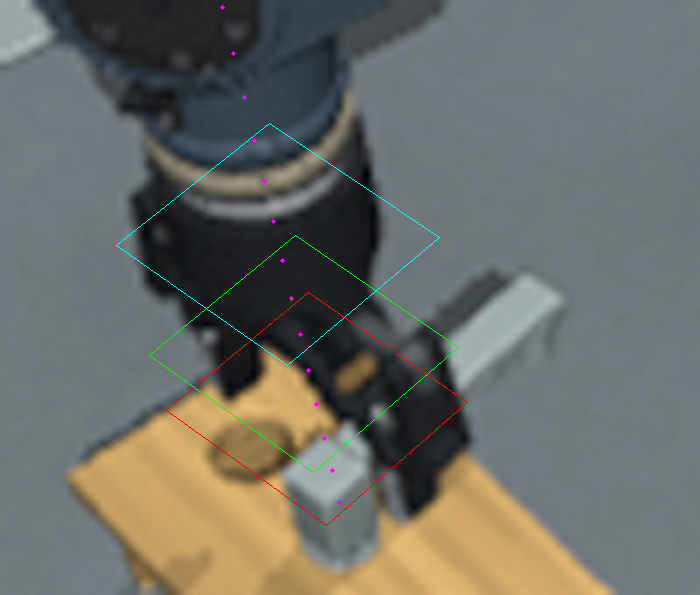

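The pixels suggest the open fingertips are higher than the spec implies. I'll half-close to about 43 mm, which still clears the 26 mm hub, and look again.

Emit:
{"op": "play_rows", "data": {"steps": [[[0, 0, 0, 0, 0, 0], [0, 0, 0, 0, 0, 0], [0, 0, 0, 0, 0, 0], [0, 0, 0, 0, 0, 0]]], "fingers": 0.5, "squeeze": 40}}

```text
t: 4.45
tcp_pos: [0.5625, -0.2969, 0.1105]
tool_rot: [0.992, 0.127, -0.0, -0.0]
force: [-0.1, -0.3, -0.4]
finger_gap: 0.498
```

```bash
python3 -c "
from h import *
a=manip.snapshot('scene');save(a,'s10.png',(180,105,240,155),12)
b=manip.snapshot('top');save(b,'t10.png',(360,150,420,200),12)"
```

```text
(no output)
```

View pics/s10.png

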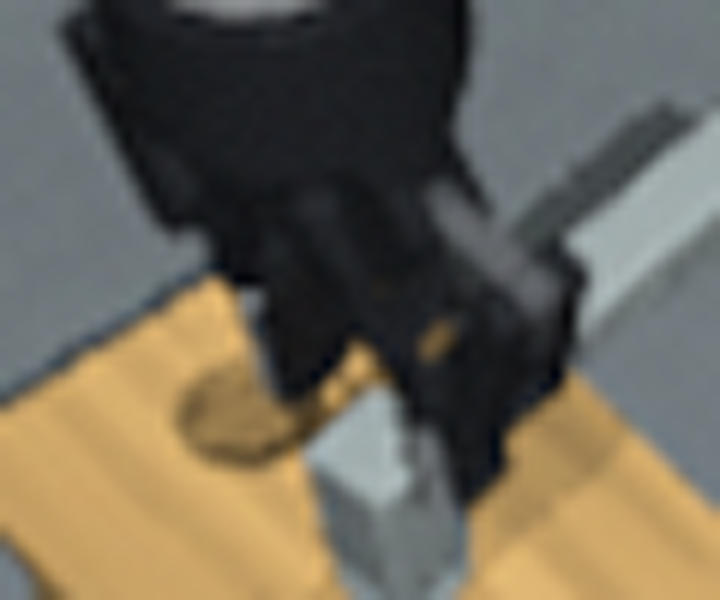

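View pics/t10.png

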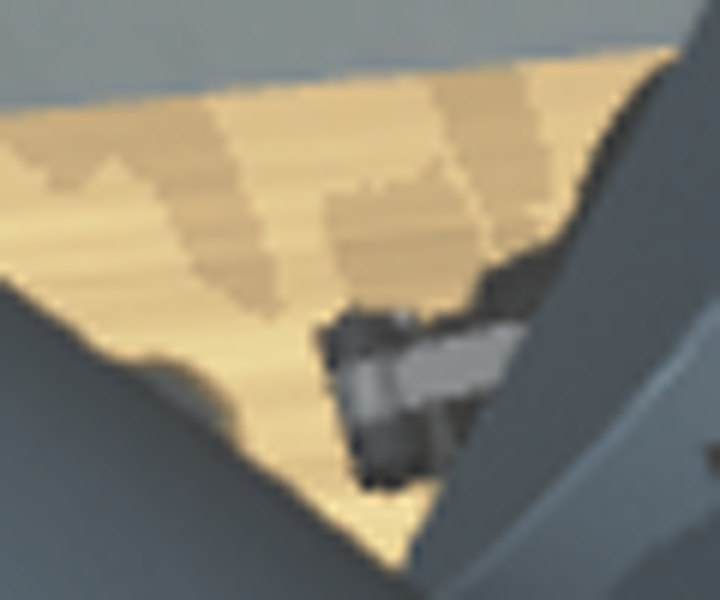

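```bash
python3 -c "
from h import *
b=manip.snapshot('top')
P=np.array((.563,-.2973));u=np.array([np.cos(np.radians(14.6)),np.sin(np.radians(14.6))]);v=np.array([-u[1],u[0]])
def loc(x,y):
  q=atz(b,(360+x/12,150+y/12),.075)[:2]-P;return (q@u*1e3).round(1),(q@v*1e3).round(1)
for p in((275,315),(200,270),(520,240),(550,205),(325,190),(435,165),(480,235),(345,290)):print(p,loc(*p))
"
```

```text
(275, 315) (np.float64(26.4), np.float64(28.9))
(200, 270) (np.float64(38.0), np.float64(40.0))
(520, 240) (np.float64(28.3), np.float64(-19.1))
(550, 205) (np.float64(33.1), np.float64(-26.4))
(325, 190) (np.float64(46.5), np.float64(13.4))
(435, 165) (np.float64(45.8), np.float64(-7.8))
(480, 235) (np.float64(31.1), np.float64(-12.2))
(345, 290) (np.float64(27.6), np.float64(15.0))
```

At half-open, the scene view has the tips at crop (290,400) and (470,510), level with the hub top. The finger shadows in the top view give the same height, z≈0.125. The fingertips are therefore about 35 mm higher than the TCP reading implies, so I'll lower in stages with force checks.

Emit:
{"op": "play_rows", "data": {"steps": [[[0, 0, 0.007, 0, 0, 0], [0, 0, 0.007, 0, 0, 0], [0, 0, 0.006, 0, 0, 0], [0, 0, 0, 0, 0, 0]]]}}

```text
t: 5.1
tcp_pos: [0.562, -0.2966, 0.0895]
tool_rot: [0.992, 0.127, -0.001, -0.001]
force: [0.2, -0.7, -0.0]
finger_gap: 0.502
```

```bash
python3 -c "
from h import *
go((.563,-.2973,.110),14.6)
a=manip.snapshot('scene');save(a,'s11.png',(180,105,240,155),12)
b=manip.snapshot('top');save(b,'t11.png',(360,150,420,200),12)"
```

```text
t 5.1 pos [ 0.562  -0.2966  0.0895] yaw 14.61 zaxis [-0.0014  0.0011 -1.    ] F [ 0.19 -0.67 -0.05] gap 0.502
shift(tool mm) [  0.72   0.92 -20.46] turn [-0.08  0.06  0.01]
```

View pics/s11.png

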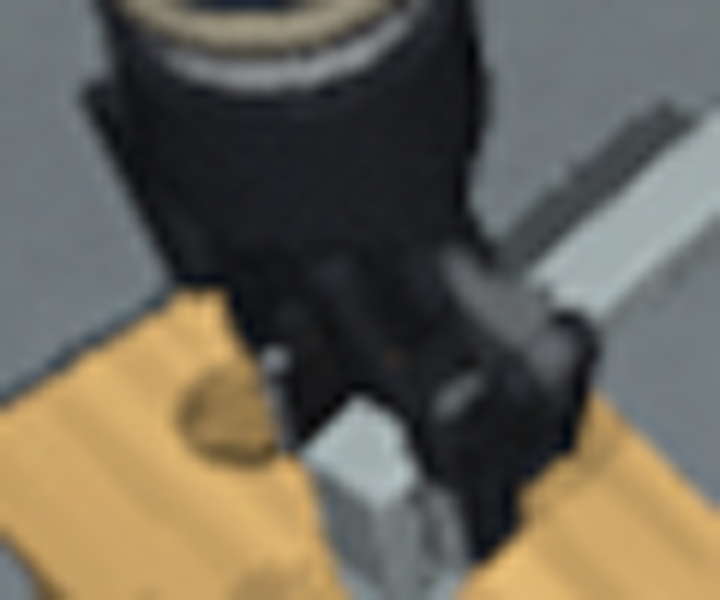

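View pics/t11.png

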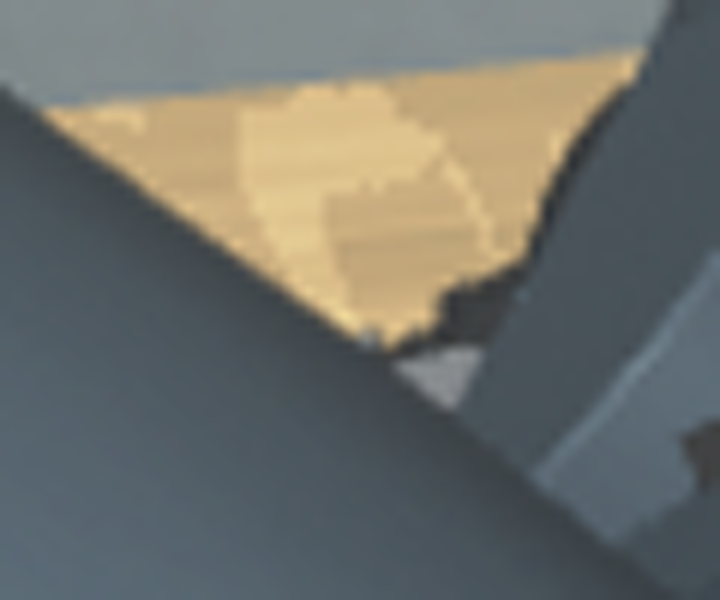

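No contact force, and the tips are now around the sides of the hub. I'll lower another 13 mm.

Emit:
{"op": "play_rows", "data": {"steps": [[[0.0005, 0.0005, 0.005, 0, 0, 0], [0, 0, 0.005, 0, 0, 0], [0, 0, 0.003, 0, 0, 0], [0, 0, 0, 0, 0, 0]]]}}

```text
t: 5.7
tcp_pos: [0.5629, -0.2971, 0.0771]
tool_rot: [0.992, 0.127, -0.0, -0.0]
force: [-0.1, 0.3, 0.5]
finger_gap: 0.502
```

```bash
python3 -c "
from h import *
go((.563,-.2973,.110),14.6)
a=manip.snapshot('scene');save(a,'s12.png',(180,105,240,155),12)"
```

```text
t 5.7 pos [ 0.5629 -0.2971  0.0771] yaw 14.61 zaxis [-7.e-04  5.e-04 -1.e+00] F [-0.07  0.32  0.52] gap 0.502
shift(tool mm) [  0.06   0.2  -32.94] turn [-0.04  0.03  0.01]
```

View pics/s12.png

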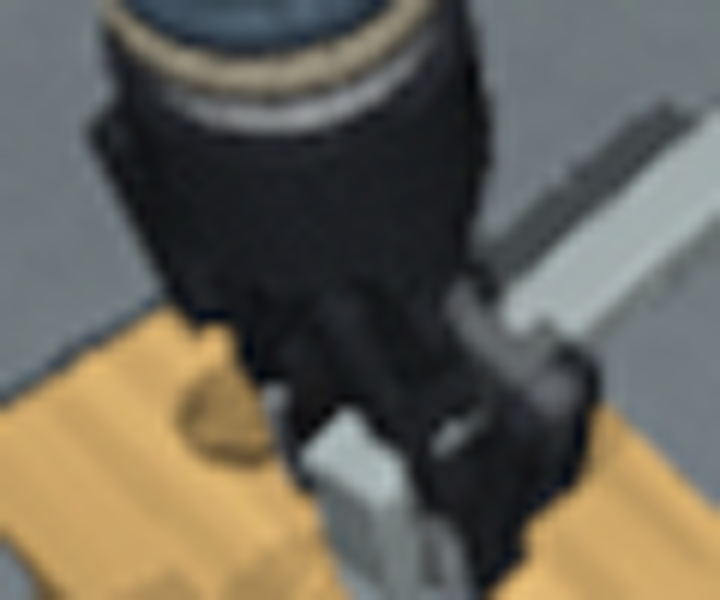

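Emit:
{"op": "play_rows", "data": {"steps": [[[0, 0, 0, 0, 0, 0], [0, 0, 0, 0, 0, 0], [0, 0, 0, 0, 0, 0], [0, 0, 0, 0, 0, 0]]], "fingers": 0.1, "squeeze": 60}}

```text
t: 6.25
tcp_pos: [0.5637, -0.2979, 0.078]
tool_rot: [0.992, 0.127, 0.001, 0.001]
force: [0.7, -2.1, 2.4]
finger_gap: 0.297
```

```bash
python3 -c "
from h import *
go((.563,-.2973,.110),14.6);print(manip.sense()['ft_torque'])
a=manip.snapshot('scene');save(a,'s13.png',(170,90,270,165),7)"
```

```text
t 6.25 pos [ 0.5637 -0.2979  0.078 ] yaw 14.61 zaxis [ 0.0013 -0.0013 -1.    ] F [ 0.73 -2.09  2.36] gap 0.297
shift(tool mm) [ -0.47  -0.71 -32.01] turn [ 0.09 -0.06  0.01]
[-0.24149007 -0.1461855   0.06073512]
```

View pics/s13.png

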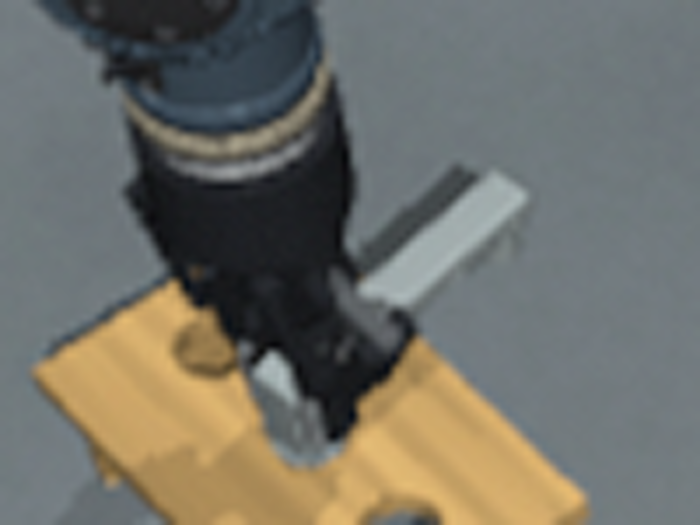

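The hub is held (gap 0.297 ≈ 25 mm). Lifting straight up.

Emit:
{"op": "play_rows", "data": {"steps": [[[0, 0, -0.005, 0, 0, 0], [0, 0, -0.015, 0, 0, 0], [0, 0, -0.02, 0, 0, 0], [0, 0, -0.02, 0, 0, 0], [0, 0, -0.025, 0, 0, 0], [0, 0, -0.025, 0, 0, 0], [0, 0, -0.025, 0, 0, 0], [0, 0, -0.02, 0, 0, 0], [0, 0, -0.005, 0, 0, 0], [0, 0, 0, 0, 0, 0]]]}}

```text
t: 7.55
tcp_pos: [0.5624, -0.2964, 0.237]
tool_rot: [0.992, 0.127, -0.001, -0.001]
force: [0.8, -0.2, -2.7]
finger_gap: 0.293
```

```bash
python3 -c "
from h import *
go((.5385,.294,.238),16.5);print(manip.sense()['ft_torque'])
a=manip.snapshot('scene');save(a,'s14.png',(150,60,310,180),5)
b=manip.snapshot('top');save(b,'t14.png',f=1)"
```

```text
t 7.55 pos [ 0.5624 -0.2964  0.237 ] yaw 14.62 zaxis [-0.0016  0.0017 -1.    ] F [ 0.8  -0.17 -2.72] gap 0.293
shift(tool mm) [ 1.2586e+02 -5.7731e+02  2.0000e-02] turn [-0.12  0.06 -1.88]
[ 0.03318514 -0.03964637  0.01752135]
```

View pics/s14.png

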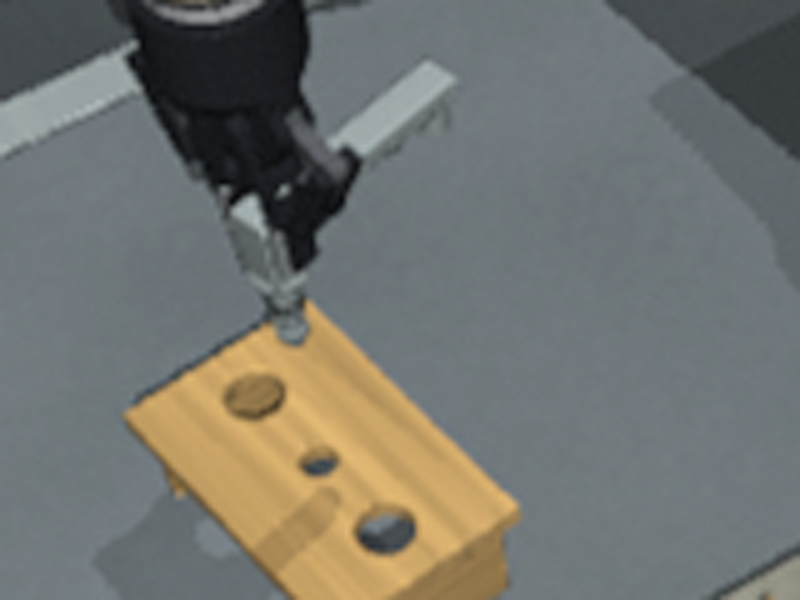

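View pics/t14.png

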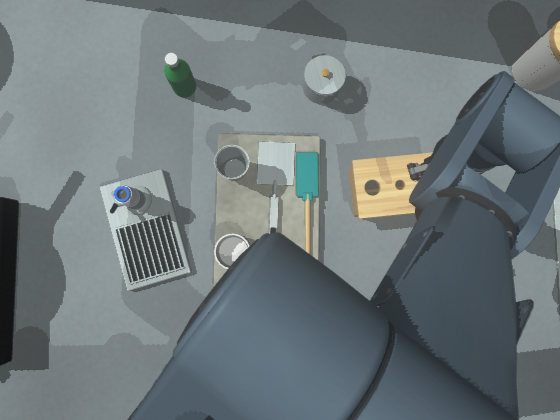

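The stem is clear of the stand, and the measured weight is about 2.7 N. Carrying it across to above the fitting.

Emit:
{"op": "play_rows", "data": {"steps": [[[0.0044, -0.02, 0, 0, 0, 0], [0.0076, -0.035, 0, 0, 0, 0], [0.0098, -0.045, 0, 0, 0, 0], [0.0098, -0.045, 0, 0, 0, 0], [0.0098, -0.045, 0, 0, 0, 0], [0.0098, -0.045, 0, 0, 0, 0], [0.0098, -0.045, 0, 0, 0, 0], [0.0098, -0.045, 0, 0, 0, 0], [0.0098, -0.045, 0, 0, 0, 0], [0.0098, -0.045, 0, 0, 0, 0]]]}}

```text
t: 8.9
tcp_pos: [0.5442, 0.1297, 0.237]
tool_rot: [0.992, 0.127, -0.001, -0.0]
force: [1.8, -0.2, -2.3]
finger_gap: 0.296
```

Emit:
{"op": "play_rows", "data": {"steps": [[[0.0098, -0.045, 0, 0, 0, 0], [0.0098, -0.045, 0, 0, 0, 0], [0.0076, -0.035, 0, 0, 0, 0], [0.0044, -0.02, 0, 0, 0, 0], [0.0026, -0.012, 0, 0, 0, 0], [0.001, -0.005, 0, 0, 0, -1.9], [0, 0, 0, 0, 0, 0], [0, 0, 0, 0, 0, 0]]]}}

```text
t: 9.9
tcp_pos: [0.5393, 0.2917, 0.2375]
tool_rot: [0.99, 0.143, -0.0, 0.0]
force: [-0.4, 0.5, -2.5]
finger_gap: 0.29
```

```bash
python3 -c "
from h import *
go((.5385,.294,.238),16.5)
a=manip.snapshot('scene');save(a,'s15.png',(290,220,410,340),5)
b=manip.snapshot('top');save(b,'t15.png',f=1)
go((.5385,.294,.238),16.5)
"
```

```text
t 9.9 pos [0.5393 0.2917 0.2375] yaw 16.44 zaxis [-2.e-04 -4.e-04 -1.e+00] F [-0.38  0.46 -2.52] gap 0.29
shift(tool mm) [-0.14 -2.42 -0.49] turn [ 0.02  0.02 -0.06]
t 10.0 pos [0.5393 0.2919 0.2375] yaw 16.44 zaxis [-1.e-04 -2.e-04 -1.e+00] F [-0.08  0.44 -2.18] gap 0.298
shift(tool mm) [-0.2  -2.26 -0.46] turn [ 0.01  0.01 -0.06]
```

View pics/s15.png

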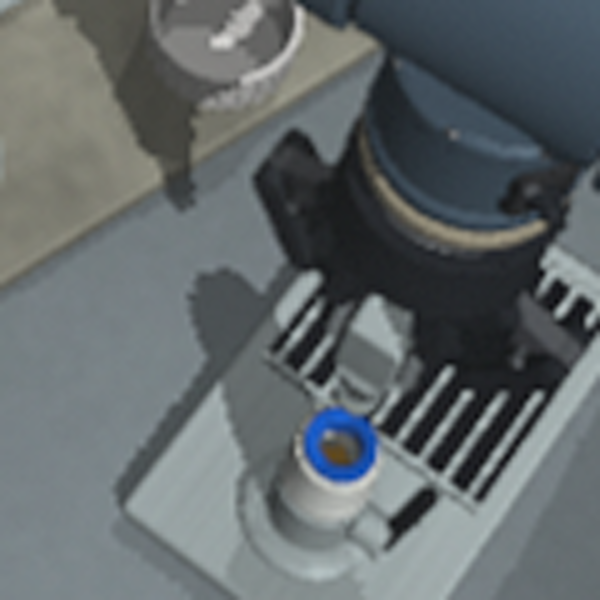

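View pics/t15.png

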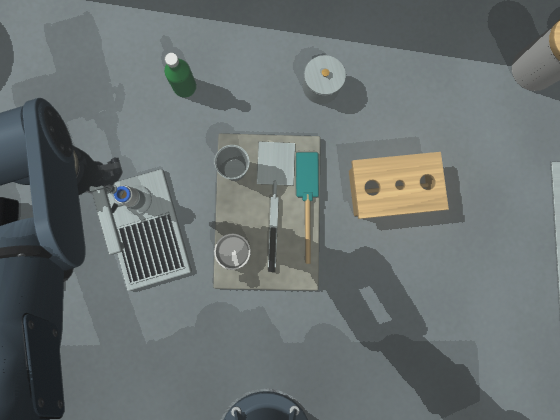

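```bash
python3 -c "
from h import *
a=manip.snapshot('scene');b=manip.snapshot('top')
P=np.array((.5393,.2918))
yw=np.radians(16.44);u=np.array([np.cos(yw),np.sin(yw)]);v=np.array([-u[1],u[0]])
for s,n,(l,t,r,bb) in((a,'s16',(330,260,390,320)),(b,'t16',(70,150,150,210))):
 k=10
 im=cv2.resize(s['img'][t:bb,l:r,::-1],None,fx=k,fy=k,interpolation=cv2.INTER_CUBIC)
 cv2.imwrite('pics/%sr.png'%n,im)
 for z,rd,c in((.1825,.0055,(0,0,255)),(.1895,.009,(0,255,0)),(.2345,.016,(255,255,0)),(.127,.017,(255,0,255))):
  pts=[(proj(s,[*(P+rd*(u*np.cos(w)+v*np.sin(w))),z])+.5-(l,t))*k for w in np.linspace(0,6.28,30)]
  cv2.polylines(im,[np.int32(pts)],True,c,1)
 pts=[(proj(s,[*(P+.013*(u*i+v*j)),.2805])+.5-(l,t))*k for i,j in((1,1),(1,-1),(-1,-1),(-1,1))]
 cv2.polylines(im,[np.int32(pts)],True,(0,255,255),1)
 cv2.imwrite('pics/%s.png'%n,im)
"
```

```text
(no output)
```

View pics/s16.png

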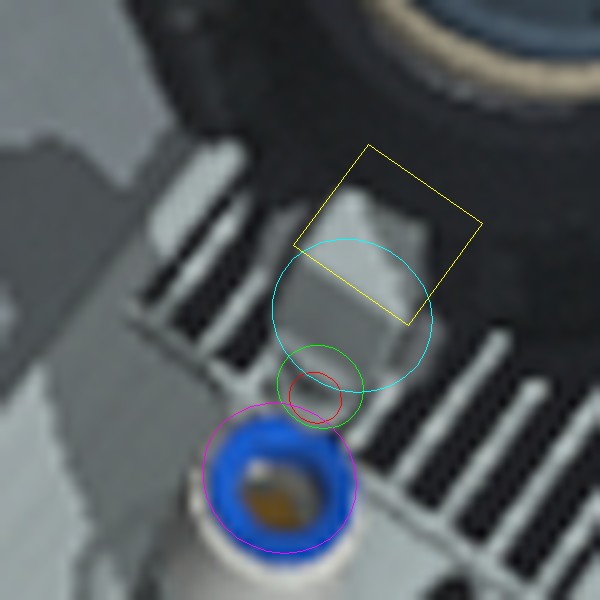

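View pics/t16.png

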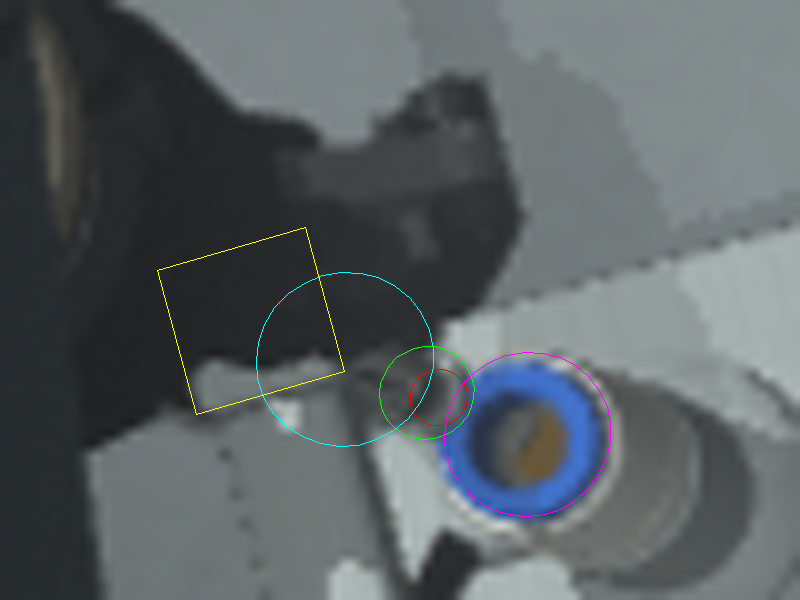

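View pics/s16r.png

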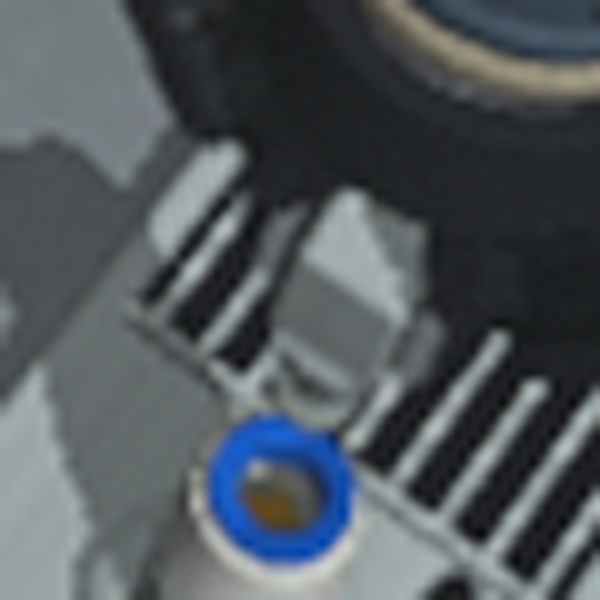

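View pics/t16r.png

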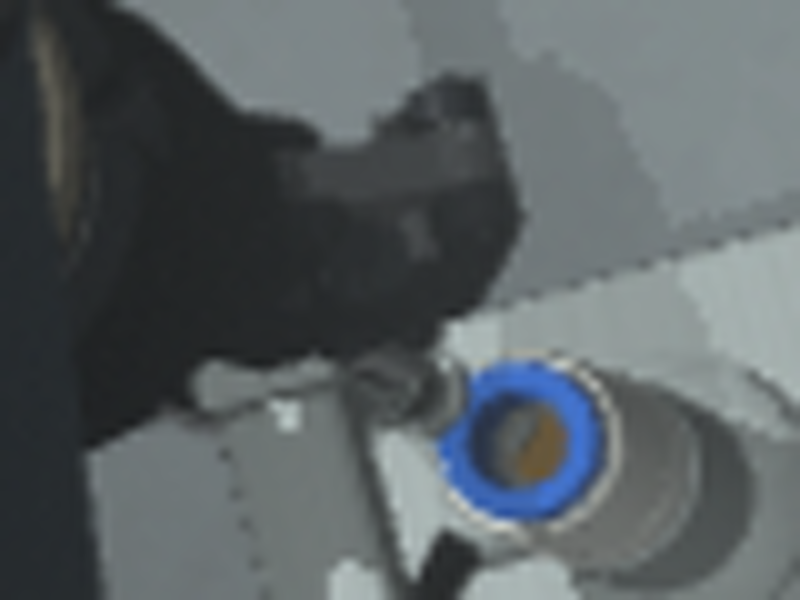

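Predicted and seen outlines agree to about 1 px. The collar reads about 2 mm further along +y than the stem, so I'll shift by that and go down to just above the collar.

Emit:
{"op": "play_rows", "data": {"steps": [[[0, -0.0018, 0.01, 0, 0, 0], [0, 0, 0.012, 0, 0, 0], [0, 0, 0.01, 0, 0, 0], [0, 0, 0.004, 0, 0, 0], [0, 0, 0, 0, 0, 0], [0, 0, 0, 0, 0, 0]]]}}

```text
t: 10.85
tcp_pos: [0.5389, 0.2946, 0.2018]
tool_rot: [0.99, 0.144, 0.0, -0.0]
force: [0.3, -0.7, -2.6]
finger_gap: 0.294
```

```bash
cat > ov.py <<'E'
from h import *
import sys
a=manip.snapshot('scene');b=manip.snapshot('top')
go((.539,.2935,.2),16.5)
st=manip.sense();P=st['tcp_pos'][:2];d=st['tcp_pos'][2]-.2375
yw=np.radians(16.44);u=np.array([np.cos(yw),np.sin(yw)]);v=np.array([-u[1],u[0]])
tag=sys.argv[1]
for s,n,(l,t,r,bb) in((a,'s'+tag,(330,260,390,320)),(b,'t'+tag,(70,150,150,210))):
 k=10
 im=cv2.resize(s['img'][t:bb,l:r,::-1],None,fx=k,fy=k,interpolation=cv2.INTER_CUBIC)
 cv2.imwrite('pics/%sr.png'%n,im)
 for z,rd,c in((.1825+d,.0055,(0,0,255)),(.1895+d,.009,(0,255,0)),(.2345+d,.016,(255,255,0)),(.127,.017,(255,0,255))):
  pts=[(proj(s,[*(P+rd*(u*np.cos(w)+v*np.sin(w))),z])+.5-(l,t))*k for w in np.linspace(0,6.28,30)]
  cv2.polylines(im,[np.int32(pts)],True,c,1)
 cv2.imwrite('pics/%s.png'%n,im)
E
python3 ov.py 17
```

```text
t 10.95 pos [0.5389 0.2946 0.202 ] yaw 16.51 zaxis [ 1.e-03  4.e-04 -1.e+00] F [-0.26  0.19 -2.48] gap 0.298
shift(tool mm) [-0.26  1.05  2.02] turn [-0.   -0.06  0.01]
```

View pics/s17r.png

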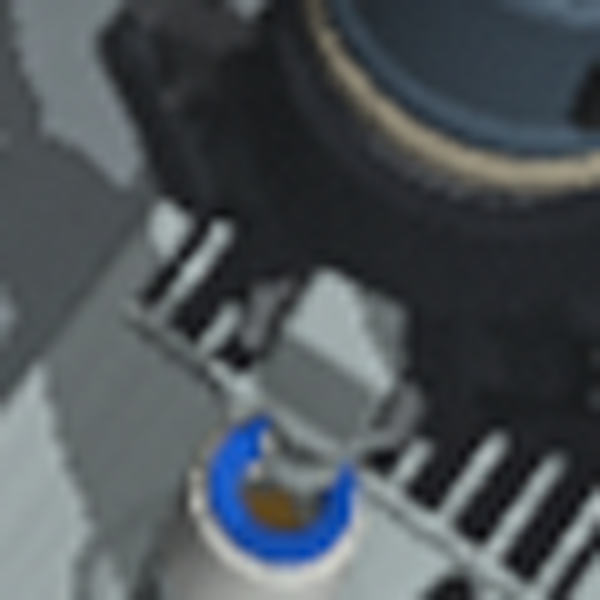

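View pics/t17r.png

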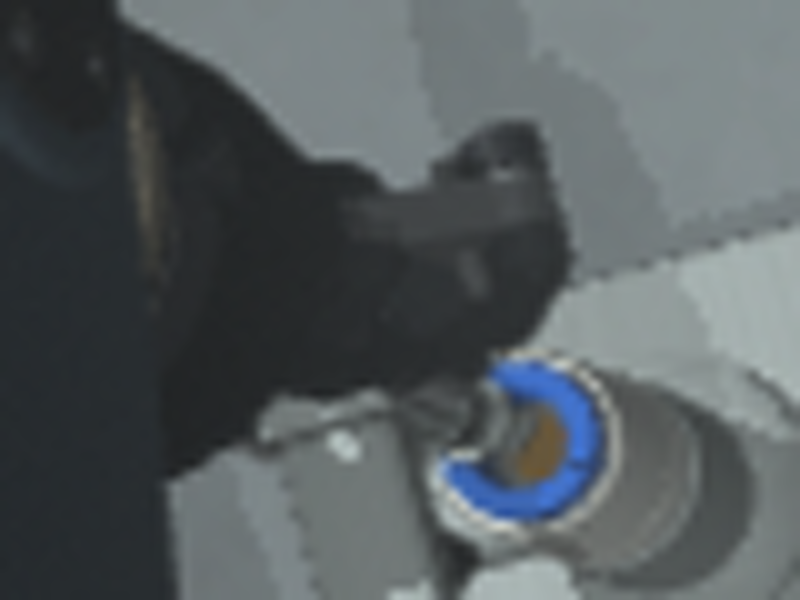

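View pics/s17.png

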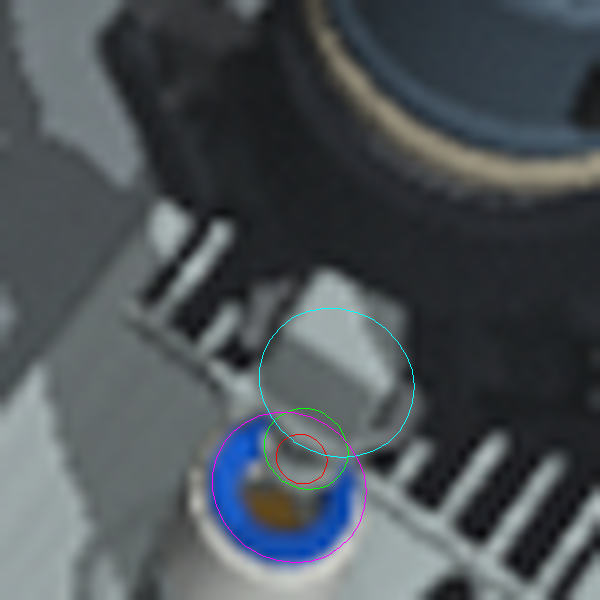

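View pics/t17.png

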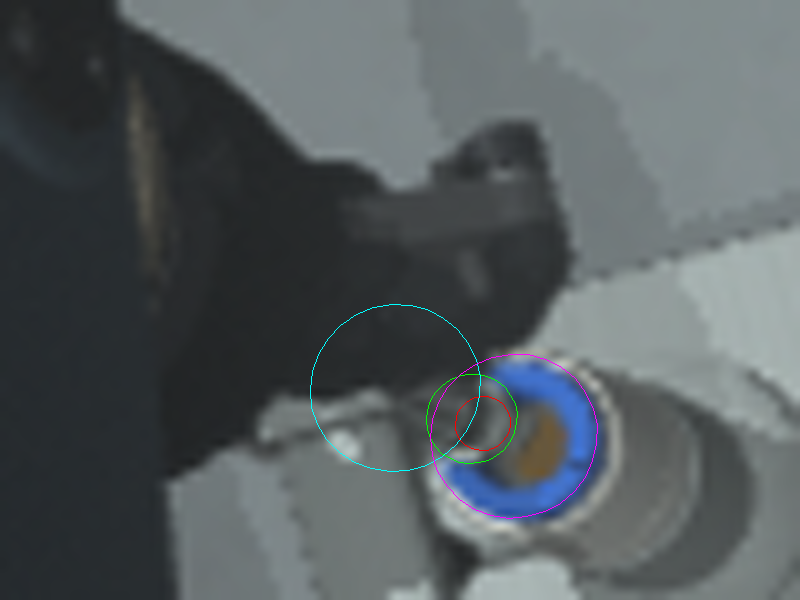

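Emit:
{"op": "play_rows", "data": {"steps": [[[0.0003, 0.001, 0.004, 0, 0, 0], [0, 0, 0.005, 0, 0, 0], [0, 0, 0.004, 0, 0, 0], [0, 0, 0, 0, 0, 0], [0, 0, 0, 0, 0, 0]]]}}

```text
t: 11.58
tcp_pos: [0.5393, 0.2936, 0.1885]
tool_rot: [0.99, 0.144, 0.0, -0.0]
force: [0.3, 0.8, -2.5]
finger_gap: 0.296
```

```bash
python3 ov.py 18
```

```text
t 11.68 pos [0.5394 0.2937 0.1887] yaw 16.51 zaxis [ 4.e-04  1.e-04 -1.e+00] F [ 0.43  0.07 -2.38] gap 0.296
shift(tool mm) [ -0.38   0.05 -11.33] turn [-0.   -0.02  0.01]
```

View pics/s18r.png

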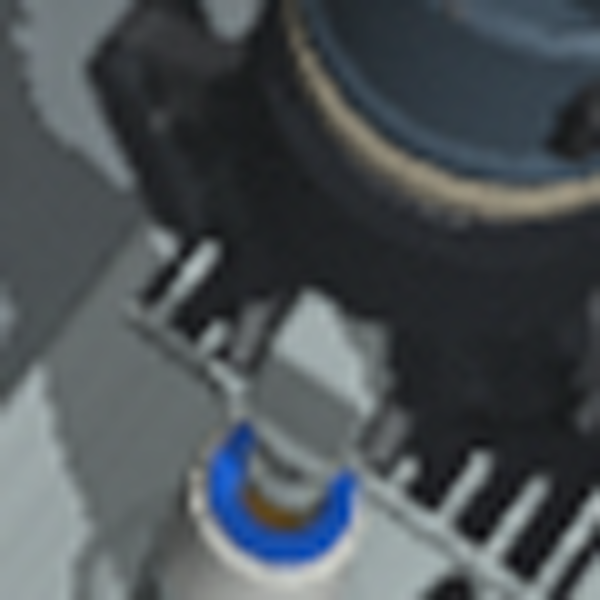

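View pics/t18r.png

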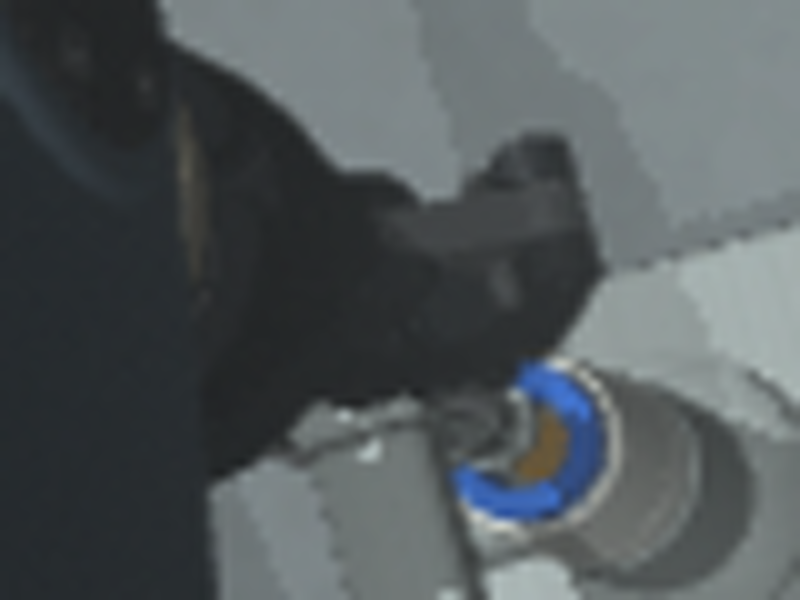

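View pics/s18.png

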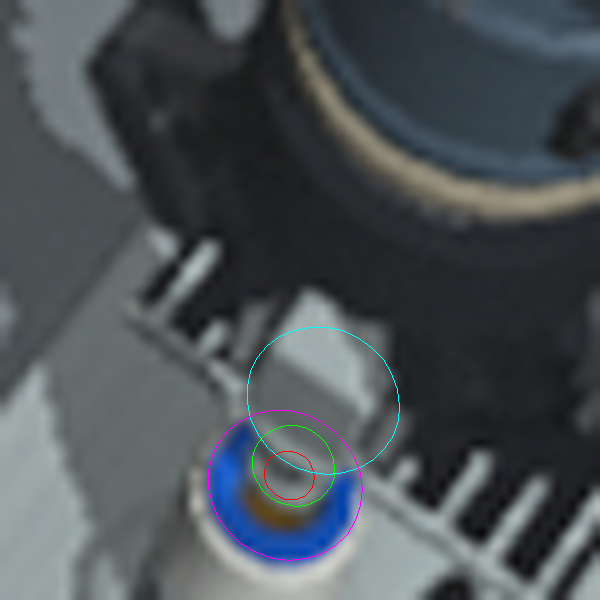

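View pics/t18.png

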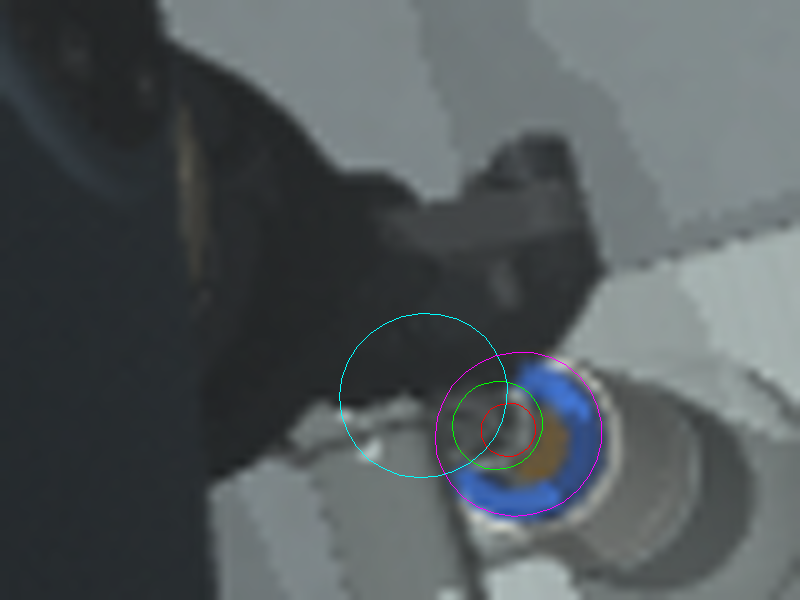

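Stem and bore line up within about 1 mm in both views. Entering gently with force checks.

Emit:
{"op": "play_rows", "data": {"steps": [[[0, 0, 0.003, 0, 0, 0], [0, 0, 0.003, 0, 0, 0], [0, 0, 0.003, 0, 0, 0], [0, 0, 0, 0, 0, 0]]]}}

```text
t: 12.18
tcp_pos: [0.5389, 0.2935, 0.1791]
tool_rot: [0.99, 0.144, -0.0, 0.0]
force: [1.2, 0.2, -2.6]
finger_gap: 0.296
```

Emit:
{"op": "play_rows", "data": {"steps": [[[0, 0, 0.0025, 0, 0, 0], [0, 0, 0.0025, 0, 0, 0], [0, 0, 0, 0, 0, 0]]]}}

```text
t: 12.55
tcp_pos: [0.539, 0.2935, 0.1742]
tool_rot: [0.99, 0.144, -0.0, 0.0]
force: [-0.5, -0.4, -1.9]
finger_gap: 0.292
```

```bash
python3 ov.py 19; python3 -c "
from h import *
print(manip.sense()['ft_torque'])"
```

```text
t 12.65 pos [0.5392 0.2936 0.1745] yaw 16.51 zaxis [ 0.  0. -1.] F [-0.42  0.23 -3.02] gap 0.291
shift(tool mm) [ -0.23   0.04 -25.52] turn [-0.   -0.    0.01]
[ 0.03578197 -0.07205206  0.04114985]
```

View pics/s19r.png

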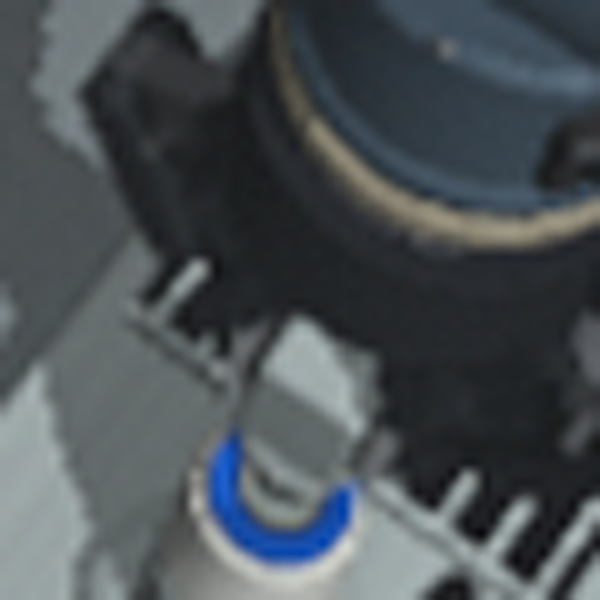

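View pics/t19r.png

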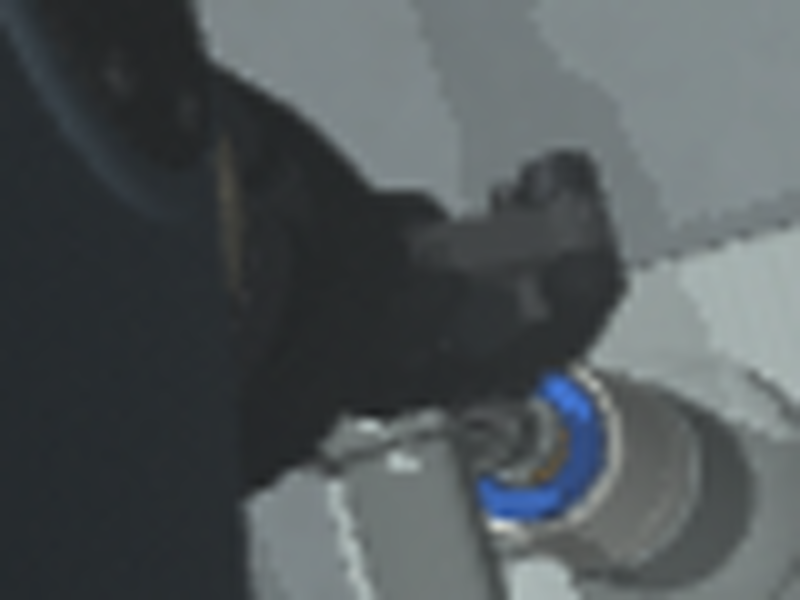

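The tip is inside the collar with no side force.

Emit:
{"op": "play_rows", "data": {"steps": [[[0, 0, 0.002, 0, 0, 0], [0, 0, 0.002, 0, 0, 0], [0, 0, 0.002, 0, 0, 0], [0, 0, 0, 0, 0, 0]]]}}

```text
t: 13.15
tcp_pos: [0.539, 0.2935, 0.1682]
tool_rot: [0.99, 0.144, -0.0, 0.0]
force: [0.2, -1.1, -2.8]
finger_gap: 0.295
```

Emit:
{"op": "play_rows", "data": {"steps": [[[0, 0, 0.002, 0, 0, 0], [0, 0, 0.002, 0, 0, 0], [0, 0, 0, 0, 0, 0]]]}}

```text
t: 13.52
tcp_pos: [0.5391, 0.2935, 0.1643]
tool_rot: [0.99, 0.144, -0.0, 0.0]
force: [1.3, 0.5, -2.7]
finger_gap: 0.292
```

Emit:
{"op": "play_rows", "data": {"steps": [[[0, 0, 0.002, 0, 0, 0], [0, 0, 0.002, 0, 0, 0], [0, 0, 0, 0, 0, 0]]]}}

```text
t: 13.9
tcp_pos: [0.5391, 0.2935, 0.1603]
tool_rot: [0.99, 0.144, -0.0, 0.0]
force: [0.1, 0.2, -2.4]
finger_gap: 0.296
```

Emit:
{"op": "play_rows", "data": {"steps": [[[0, 0, 0.002, 0, 0, 0], [0, 0, 0.002, 0, 0, 0], [0, 0, 0, 0, 0, 0]]]}}

```text
t: 14.28
tcp_pos: [0.539, 0.2935, 0.1563]
tool_rot: [0.99, 0.144, -0.0, 0.0]
force: [-0.6, -0.1, -1.8]
finger_gap: 0.296
```

```bash
python3 ov.py 20; python3 -c "
from h import *
print(manip.sense()['ft_torque'])"
```

```text
t 14.38 pos [0.5392 0.2936 0.1565] yaw 16.51 zaxis [-1.e-04 -0.e+00 -1.e+00] F [-0.29  0.47 -2.77] gap 0.294
shift(tool mm) [-1.800e-01  3.000e-02 -4.353e+01] turn [-0.    0.01  0.01]
[ 0.08421287 -0.00657857 -0.01665734]
```

View pics/s20r.png

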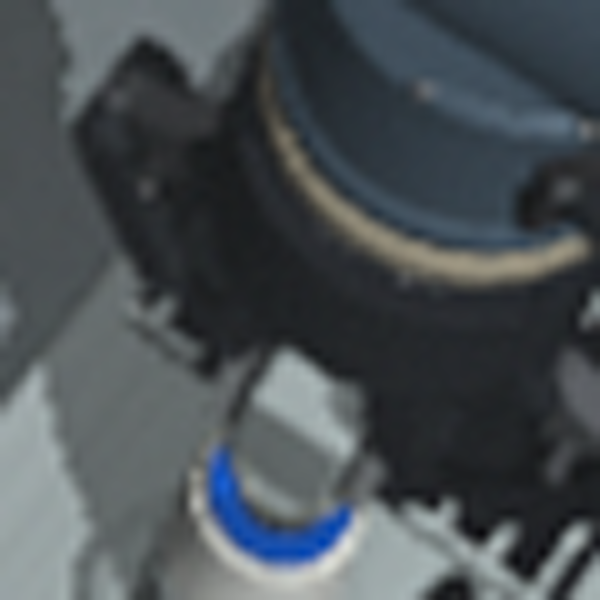

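Emit:
{"op": "play_rows", "data": {"steps": [[[0, 0, 0.0015, 0, 0, 0], [0, 0, 0.0015, 0, 0, 0], [0, 0, 0, 0, 0, 0]]]}}

```text
t: 14.75
tcp_pos: [0.5389, 0.2936, 0.1536]
tool_rot: [0.99, 0.144, -0.0, -0.0]
force: [-0.8, -0.3, 0.1]
finger_gap: 0.296
```

Emit:
{"op": "play_rows", "data": {"steps": [[[0, 0, 0.0015, 0, 0, 0], [0, 0, 0.0015, 0, 0, 0], [0, 0, 0, 0, 0, 0]]]}}

```text
t: 15.12
tcp_pos: [0.5395, 0.2937, 0.1511]
tool_rot: [0.99, 0.144, 0.0, -0.0]
force: [-2.4, -0.4, 4.0]
finger_gap: 0.298
```

Emit:
{"op": "play_rows", "data": {"steps": [[[0, 0, 0.001, 0, 0, 0], [0, 0, 0.001, 0, 0, 0], [0, 0, 0, 0, 0, 0]]]}}

```text
t: 15.5
tcp_pos: [0.5391, 0.2936, 0.148]
tool_rot: [0.99, 0.144, -0.0, 0.0]
force: [-1.5, 1.0, -1.0]
finger_gap: 0.298
```

The push peaked at about 6.5 N and then dropped, so the jaws are wedged open. It should now slide lightly for about 9 mm to the snap.

Emit:
{"op": "play_rows", "data": {"steps": [[[0, 0, 0.0015, 0, 0, 0], [0, 0, 0.0015, 0, 0, 0], [0, 0, 0.001, 0, 0, 0], [0, 0, 0, 0, 0, 0]]]}}

```text
t: 16.0
tcp_pos: [0.5391, 0.2935, 0.1443]
tool_rot: [0.99, 0.144, -0.0, 0.0]
force: [-1.3, -0.6, -0.6]
finger_gap: 0.294
```

Emit:
{"op": "play_rows", "data": {"steps": [[[0, 0, 0.001, 0, 0, 0], [0, 0, 0.001, 0, 0, 0], [0, 0, 0.001, 0, 0, 0], [0, 0, 0, 0, 0, 0]]]}}

```text
t: 16.5
tcp_pos: [0.5391, 0.2936, 0.141]
tool_rot: [0.99, 0.144, -0.0, -0.0]
force: [-0.2, -1.4, -1.7]
finger_gap: 0.294
```

Emit:
{"op": "play_rows", "data": {"steps": [[[0, 0, 0.0008, 0, 0, 0], [0, 0, 0.0007, 0, 0, 0], [0, 0, 0, 0, 0, 0]]]}}

```text
t: 16.88
tcp_pos: [0.5391, 0.2936, 0.1398]
tool_rot: [0.99, 0.144, -0.0, -0.0]
force: [-1.2, 0.4, -3.4]
finger_gap: 0.297
```

Emit:
{"op": "play_rows", "data": {"steps": [[[0, 0, 0.0007, 0, 0, 0], [0, 0, 0.0005, 0, 0, 0], [0, 0, 0, 0, 0, 0]]]}}

```text
t: 17.25
tcp_pos: [0.5391, 0.2936, 0.1388]
tool_rot: [0.99, 0.144, -0.0, -0.0]
force: [-0.7, 0.1, -2.6]
finger_gap: 0.293
```

Emit:
{"op": "play_rows", "data": {"steps": [[[0, 0, 0.0005, 0, 0, 0], [0, 0, 0, 0, 0, 0]]]}}

```text
t: 17.5
tcp_pos: [0.5391, 0.2936, 0.1383]
tool_rot: [0.99, 0.144, -0.0, -0.0]
force: [-1.2, 0.6, -2.9]
finger_gap: 0.294
```

Emit:
{"op": "play_rows", "data": {"steps": [[[0, 0, 0.0005, 0, 0, 0], [0, 0, 0, 0, 0, 0]]]}}

```text
t: 17.75
tcp_pos: [0.5392, 0.2936, 0.1383]
tool_rot: [0.99, 0.144, 0.0, -0.0]
force: [-2.5, 0.2, 2.2]
finger_gap: 0.294
```

Emit:
{"op": "play_rows", "data": {"steps": [[[0, 0, 0.0005, 0, 0, 0], [0, 0, 0, 0, 0, 0]]]}}

```text
t: 18.0
tcp_pos: [0.5393, 0.2936, 0.1383]
tool_rot: [0.99, 0.144, 0.0, -0.0]
force: [-1.7, 0.4, 5.5]
finger_gap: 0.292
```

```bash
python3 -c "
from h import *
go((.539,.2935,.2),16.5);print(manip.sense()['ft_torque'])"
```

```text
t 18.0 pos [0.5393 0.2936 0.1383] yaw 16.51 zaxis [ 6.e-04  1.e-04 -1.e+00] F [-1.74  0.37  5.54] gap 0.292
shift(tool mm) [-2.600e-01  4.000e-02 -6.171e+01] turn [ 0.   -0.03  0.01]
[-0.09471915  0.59314539  0.02028889]
```

The stop is rigid at z=0.1383 with about 8 N of push, so it is home. Now the upward tug.

Emit:
{"op": "play_rows", "data": {"steps": [[[0, 0, -0.001, 0, 0, 0], [0, 0, -0.001, 0, 0, 0], [0, 0, -0.001, 0, 0, 0], [0, 0, -0.001, 0, 0, 0], [0, 0, 0, 0, 0, 0]]]}}

```text
t: 18.62
tcp_pos: [0.5391, 0.2935, 0.1412]
tool_rot: [0.99, 0.144, -0.0, 0.0]
force: [0.1, 0.3, -2.6]
finger_gap: 0.292
```

Emit:
{"op": "play_rows", "data": {"steps": [[[0, 0, -0.0007, 0, 0, 0], [0, 0, -0.0007, 0, 0, 0], [0, 0, 0, 0, 0, 0]]]}}

```text
t: 19.0
tcp_pos: [0.5389, 0.2935, 0.1416]
tool_rot: [0.99, 0.144, -0.001, 0.0]
force: [1.7, 1.4, -12.5]
finger_gap: 0.291
```

Emit:
{"op": "play_rows", "data": {"steps": [[[0, 0, -0.0005, 0, 0, 0], [0, 0, -0.0005, 0, 0, 0], [0, 0, 0, 0, 0, 0]]]}}

```text
t: 19.38
tcp_pos: [0.539, 0.2935, 0.1435]
tool_rot: [0.99, 0.144, -0.0, 0.0]
force: [1.1, 1.1, -11.6]
finger_gap: 0.297
```

It is locked: the 3 mm of play is taken up and the collar is sliding at about 9 N.

Emit:
{"op": "play_rows", "data": {"steps": [[[0, 0, -0.0005, 0, 0, 0], [0, 0, -0.0005, 0, 0, 0], [0, 0, 0, 0, 0, 0]]]}}

```text
t: 19.75
tcp_pos: [0.539, 0.2935, 0.1446]
tool_rot: [0.99, 0.144, -0.0, 0.0]
force: [0.4, 1.5, -13.8]
finger_gap: 0.295
```

Emit:
{"op": "play_rows", "data": {"steps": [[[0, 0, -0.0005, 0, 0, 0], [0, 0, 0, 0, 0, 0]]]}}

```text
t: 20.0
tcp_pos: [0.5389, 0.2935, 0.1446]
tool_rot: [0.99, 0.144, -0.0, 0.0]
force: [1.7, 1.0, -17.5]
finger_gap: 0.293
```

Emit:
{"op": "play_rows", "data": {"steps": [[[0, 0, -0.0005, 0, 0, 0], [0, 0, 0, 0, 0, 0]]]}}

```text
t: 20.25
tcp_pos: [0.5388, 0.2934, 0.1447]
tool_rot: [0.99, 0.144, -0.001, 0.0]
force: [2.5, 1.8, -22.3]
finger_gap: 0.295
```

The collar is at its stop: z stays at 0.1446 while the net tug rises to 20 N. I'll relax the pull, lower the spout gently through the play, and release.

Emit:
{"op": "play_rows", "data": {"steps": [[[0, 0, 0.001, 0, 0, 0], [0, 0, 0.001, 0, 0, 0], [0, 0, 0.001, 0, 0, 0], [0, 0, 0.0008, 0, 0, 0], [0, 0, 0, 0, 0, 0]]]}}

```text
t: 20.88
tcp_pos: [0.5394, 0.2937, 0.1436]
tool_rot: [0.99, 0.144, 0.001, -0.0]
force: [-3.8, -1.1, -0.8]
finger_gap: 0.293
```

```bash
python3 ov.py 21; python3 -c "
from h import *
print(manip.sense()['ft_torque'])"
```

```text
t 20.98 pos [0.5394 0.2937 0.1431] yaw 16.52 zaxis [ 1.2e-03  4.0e-04 -1.0e+00] F [-3.49 -0.09 -0.85] gap 0.292
shift(tool mm) [-3.900e-01  5.000e-02 -5.693e+01] turn [ 0.   -0.07  0.02]
[-0.11582786  0.63217788 -0.00146375]
```

View pics/s21r.png

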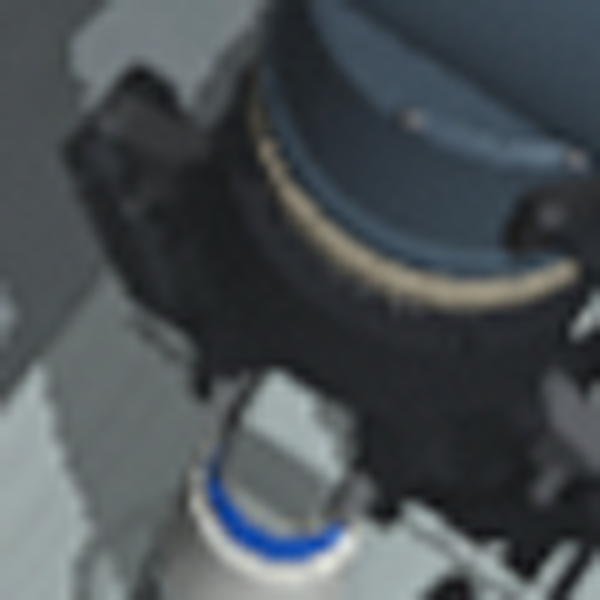

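Forces are small. Opening the fingers.

Emit:
{"op": "play_rows", "data": {"steps": [[[0, 0, 0, 0, 0, 0], [0, 0, 0, 0, 0, 0], [0, 0, 0, 0, 0, 0], [0, 0, 0, 0, 0, 0], [0, 0, 0, 0, 0, 0]]], "fingers": 0.7}}

```text
t: 21.6
tcp_pos: [0.5393, 0.2936, 0.1419]
tool_rot: [0.99, 0.144, 0.0, -0.0]
force: [-0.6, -0.4, 0.0]
finger_gap: 0.699
```

Emit:
{"op": "play_rows", "data": {"steps": [[[0, 0, -0.01, 0, 0, 0], [0, 0, -0.02, 0, 0, 0], [0, 0, -0.03, 0, 0, 0], [0, 0, -0.04, 0, 0, 0], [0, 0, -0.04, 0, 0, 0], [0, 0, -0.02, 0, 0, 0], [0, 0.01, 0, 0, 0, 0], [0, 0.03, 0, 0, 0, 0], [0, 0.04, 0, 0, 0, 0], [0, 0.05, 0, 0, 0, 0]]]}}

```text
t: 22.85
tcp_pos: [0.5754, 0.1677, 0.3005]
tool_rot: [0.99, 0.144, -0.001, -0.0]
force: [-0.1, -0.2, 0.9]
finger_gap: 0.701
```

Emit:
{"op": "play_rows", "data": {"steps": [[[0, 0.05, 0, 0, 0, 0], [0, 0.05, 0, 0, 0, 0], [0, 0.04, 0, 0, 0, 0], [0, 0.02, 0, 0, 0, 0], [0, 0, 0, 0, 0, 0], [0, 0, 0, 0, 0, 0]]]}}

```text
t: 23.6
tcp_pos: [0.6209, 0.0169, 0.3015]
tool_rot: [0.99, 0.144, -0.001, -0.001]
force: [-0.9, -0.2, 0.0]
finger_gap: 0.699
```

```bash
python3 -c "
from h import *
a=manip.snapshot('scene');b=manip.snapshot('top')
save(a,'s22.png',(320,220,440,340),5);save(b,'t22.png',f=1.4);save(b,'t23.png',(70,150,200,290),4)
for n in('spout_hub','spout_mouth'):
  P=[manip.pinpoint(n,s) for s in(a,b)]
  print(n,[[(q['point'],q['score']) for q in p[:2]] for p in P])
  if P[0] and P[1]: print(tri(a,P[0][0]['point'],b,P[1][0]['point']))
"
```

```text
spout_hub [[([362.6, 303.8], 0.62)], [([112.8, 192.5], 0.7)]]
(array([0.53609409, 0.29861816, 0.16312138]), np.float64(0.0015472052797876387))
spout_mouth [[([387.5, 268.3], 0.89)], [([133.2, 246.9], 0.81), ([304.7, 206.1], 0.48)]]
(array([0.42850271, 0.26364183, 0.13922698]), np.float64(0.0003573585040245742))
```

View pics/s22.png

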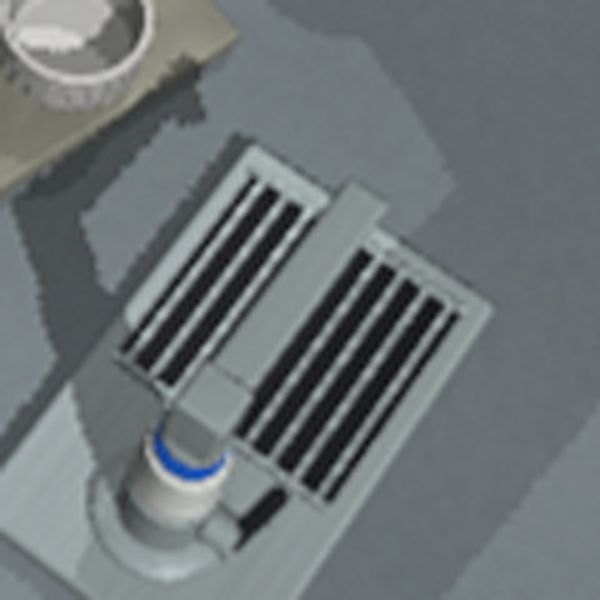

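View pics/t22.png

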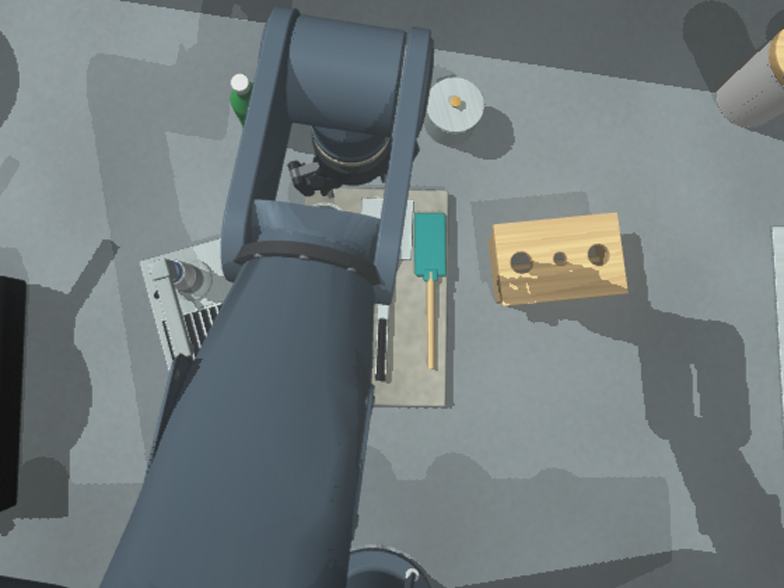

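View pics/t23.png

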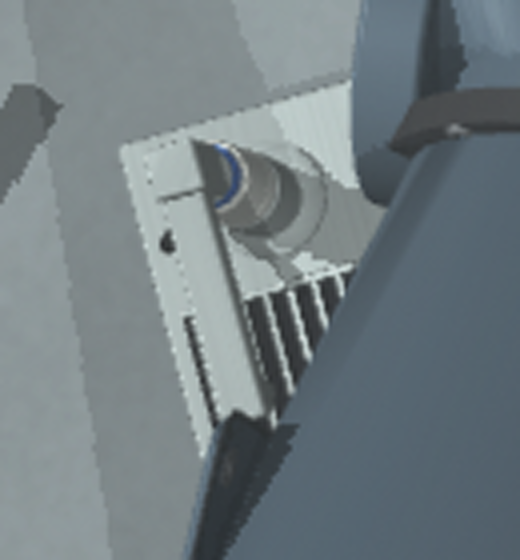

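The spout stands in the fitting with its arm over the grille: its mouth triangulates to (0.429, 0.264), and the grille centre is at about (0.428, 0.262). The stand and the board items look undisturbed.

```bash
python3 -c "
from h import *
s=manip.sense();print(s['t'],s['force'],s['qd'].round(4))
print(manip.sign_off())"
```

```text
23.9 [ 0.23053687 -0.55931848 -0.28625675] [-0.0069  0.0016 -0.0026 -0.0004 -0.0005  0.0006]
the job is handed in; nothing more can be done
None
```

The spout is in the tap fitting, pushed home and locked. I tugged it to check the lock, let it go, and handed the job in at about 24 s.

- **Push:** the push peaked at about 6.5 N through the jaws, then the stem slid lightly to a rigid stop. I pressed on the stop with only about 8 N.
- **Tug:** after 3 mm of play the collar slid at about 9 N. After about 6.3 mm in all it stopped moving while the pull rose to a net 20 N. That puts the collar at its upper stop. I judged this by force and travel, because I could not measure the 3 mm in the pictures.
- **Last pictures:** the spout's hub is at about z = 0.163 m, against 0.159–0.162 m expected when it is home. Its mouth is over the middle of the grille. The stand looks unmoved, and so do the board items that were not hidden by the arm. The gripper was clear of everything and read about zero force.

**What disagreed:** the fingertips showed about 30–40 mm higher in both cameras and in the shadows than the TCP reading and given tip distance imply. I went by the pictures, and contact forces and the grip agreed with them. When I lowered the spout before letting go there was a slight side force of about 3.5 N, which disappeared on release.

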